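Snap an input module onto the rail of a lab monitoring unit

TASK

Fit the loose grey input module to the free part of the monitoring unit's rail: with its far end (the one with the orange foot) raised, hook its fixed lip under the rail's near edge, rock it down until the sprung foot clicks under the far edge, then slide it along the rail until it sits flush against the modules already fitted, so that the side contacts meet. Feel for the rail's edge, press and push no harder than a hand would, let go of it at the end, and leave the other things on the bench where they are.

Things in the scene. Friction and masses are not known exactly. Their poses are not given: they have to be found in the camera images.
- input_module: The loose module to fit: light grey housing 36 mm wide (its y), 90 long (x), 69 tall (z), about 150 g, standing upright on the worktop. Origin mid length and width at the very bottom (z = 0). Sides y = -18 and 18 are flat from z = 9 to 68: grip there. Housing x -45 to 45 up to z = 44, green terminal blocks on its shoulders to z = 53, above them a nose x -30 to 30 up to z = 68.6.
- lip_pocket (a point): On the module at x -18.3, y 0, z 9 mm: inner corner of the fixed lip under its -x end, where the lip's wall meets the housing's underside (z = 9, which comes to sit on the rail's top). The lip's toe spans z = 0 to 4.9 and points to +x as far as x = -15: a slot 4.1 high, 3.3 deep, which takes the rail's edge with the +x end tilted up by up to about 20 degrees.
- foot_nose (a point): On the module at x 14.7, y 0, z 4.9 mm: top of the orange sprung foot's nose (at rest) under the +x end. Below it a sloping lead-in runs to x 17.8, z 0. A fixed wall above it stands at x = 18.5. With the lip hooked, the foot meets the rail's far edge at about 14 degrees of tilt; from there 5 to 15 N pressed down on the +x half of the housing rock it home.
- module_foot (a joint): Travel of the orange foot, m: 0 fully sprung in towards the lip (at rest, and again when clicked home), up to 0.0045 pushed out along the module's +x (spring about 4 N at 0, 1.2 N more for each mm). A seated module rests on the rail's top with 1.8 mm play upward and 0.9 mm across, and slides along the rail at 1 to 5 N if pushed low.
- rail_plate: The monitoring unit, fixed: grey plate 180 x 330 mm, top at z = 10 mm, a steel rail along its y, a grey wiring trunk 38 high at x = 75 to 102. Origin on the worktop under the rail's nominal centre line, halfway along; +x away from the robot, +y to its left, turned up to 0.3 rad. A module seated has its origin at z = 16 with its axes along the plate's; flush with its neighbour, at y = -11.
- rail_nominal (a point): On the plate at x 0, y 0, z 25 mm: top of the rail, nominal line. Top-hat rail 35 wide, 15 high, y -145 to 145; its edges, x = -17.5 (near, for the lip) and 17.5 (far, for the foot), are 2.3 thick (z 22.7 to 25) and overhang 5.5. It is screwed down through slots: it lies anywhere up to 8 mm to +x or -x of this line, different each time and not measured; it does not move.
- neighbour_side (a point): On the plate at x 0, y 7, z 55 mm: middle of the bare side of the last fitted module, which the new one must touch. Fitted modules fill the rail from y = 7 to 133, tops at z = 85. The rail is free down to y = -135, where an end clamp stands, 48 high. Push the seated module low, close above the rail: pushed high it leans by up to 3 degrees and its bottom lags behind.
- amber_bottle: Small amber reagent bottle with a black cap, 30 mm across, 66 mm tall, standing loose on the worktop; origin at the centre of its underside. A bystander.
- tape_roll: Roll of white label tape, 60 mm across, 19 mm high, lying flat and loose; origin at the centre of its underside. A bystander.
- pen: Marker pen, 118 mm long, lying loose on the worktop; origin under its middle. A bystander.
- screwdriver: Screwdriver, 170 mm long, lying loose on the worktop; origin under its middle. A bystander.
Things that resemble listed ones, but are neither listed nor needed, are in the scene too. Of the things that look like the input_module, the larger one is meant.

How it is judged:
By the outcome, as a careful person would: the job done as asked, in the order asked, and still so for the second after the job is handed in, with the robot touching nothing.
It also fails if it takes over 58 s, if anything falls off the work surface, if the arm or the gripper's body presses on something with over 40 N, if the wrist force passes 120 N, or if a joint passes its speed limit or range.

ROBOT

A 6-joint arm with a two-finger parallel gripper is mounted at the origin on a cart in front of the work surface, level with it; the furniture and walls round the work are solid. World frame = base frame: x ahead of the robot, y to its left, z up, the work surface at z = 0. Lengths are in m, angles in rad, forces in N, time in s.
With the tool pointing down it reaches from about 0.25 to 0.725 m from the base axis. Payload 4 kg.
Tool frame: the origin (TCP) lies at the very end of the fingers, on their centre line; the grasp point (between the pads) lies 19 mm behind it; z points along the fingers, y is the line along which they close (so a half turn about z gives the same grasp; the last joint's range is limited). The gripper opens to 85 mm and grips with 20 to 120 N. Pads are 22 mm wide; open, the fingers measure 114 mm over their backs; the gripper's body (76 mm by 85 mm) begins 54 mm behind the grasp point. The pads swing forward as they close: fully open they stand 13 mm farther back than shut.
Start: joints at [-1.174, 0.241, 0.005, 1.335, 0, 1.571], TCP at [0.193, -0.461, 0.231] pointing down, gripper open.
Joint ranges: [-2.72, 2.72], [-1.05, 1.87], [-1.09, 1.28], [-1.99, 2.15], [-1.42, 1.44], [-3.14, 3.14]. Speed limits (rad/s): [2.79, 2.79, 3.14, 3.14, 3.14, 3.14].

INTERFACE

Orientations are given as a unit quaternion [x, y, z, w].
In Python, from workcell import bot gives the robot as it stands.
- The arm moves only by the tool carry_out, never from a script. Its argument "increments" is one flat list of numbers, 5 for each row, row after row: the finger opening in cm, from 0 to 8.54, then the shift along the tool's x, y, z in cm, then the turn about the tool's z in rad. A call has exactly 5 rows; each row shifts and turns the commanded pose from where the row before left it, along the tool's axes as they then stand; what a row does not reach is not made up. A row lasts 1/8 s, in which the tool goes at most 62.5 mm and 10.7 degrees, less where a joint would pass 70% of its speed; a pose out of reach is approached as far as the arm can. A call with a gripper value outside its range is refused whole. The fingers move at their own pace and stop on an object; the grip force is fixed at half the most. Time passes only in rows, so rows that do not move let the fingers close, or fill a call up. It gives the time, the measured TCP pose, the force, the opening and the grip force at its end, in the units of the state.
- bot.get_obs(): the state, without advancing time (a new reading comes with each control period).
- bot.camera(name): name is "side" or "top" or "wrist"; returns a dict with "pixels" (480x640x3 uint8, blue, green, red), "range_z" (480x640 float32, m along the optical axis (not along the pixel's ray), 0 where there is no reading), "mtx" (3x3 intrinsics, pixels), "eye" and "attitude" of the camera in the world. Camera axes: x right, y down, z forward; pixel columns grow to the right and rows downward; lengths in m; the calibration is good to about 2 mm. A picture is of the moment at which its call begins.
- bot.job_done(): hands the job in; it is judged then, once.
Trained networks look in a picture, given as the dict that the camera call returned (one of the last four; its "shot" number tells which), for a name from the list of things; names that differ only in an ending like _2 or _b are one class to them, and where a whole thing is asked for, a point or a joint stands for the part that bears it (a point fixed in the world has none). Each returns a list of dicts, best first, with "p" (0 to 1); they miss things now and then, are a little off and sometimes report something else, mostly with a low value. They report only what shows in the picture. A call takes as long as a camera call. They do not tell look-alikes from the thing itself.
- bot.find_in(picture, name): "xyz" ([x, y, z] in m, in the coordinates of the camera as it stood for that picture, good to about 4 mm: the middle of the surface that is visible of it).
- bot.regions_of(picture, name): "mask" (480x640 bool, what is visible of it).
- bot.place_of(picture, name): "xyz" ([x, y, z] in m, in the coordinates of the camera as it stood for that picture, good to about 4 mm: a listed point, or the origin of a listed thing).
The state is a dict: "clock": time; "joint_pos": joint angles; "joint_vel": joint speeds; "tau": joint torques, N m; "eef_pos": TCP position; "tool_rot": TCP orientation; "ft_force": force on the tool from outside, world axes, zero at the start; "ft_torque": the same for the moment, N m; "grip_width": finger opening in m; "grasp_force": force on a finger pad.
Only numpy, scipy, OpenCV 4.12 (cv2) and the standard library are available. Lean on these libraries where they do the work, as an engineer would, in place of code of your own. Each camera call takes 0.05 s, during which the arm holds its last target. There are 200 camera calls.

## Working session

There is one attempt and no reset: what is moved stays moved. The work goes in short steps, Python scripts to look and compute and a tool call to move; the robot and the scene stay as the last step left them, time stands still between calls to the robot, and variables do not carry over. Pictures are saved under pics/ and viewed, at most 10 in all, crops included, and the job is handed in when it is done.

Besides the shell and the picture viewer there is one more tool, called after ">>>" as a command line: name --argument value ..., lists and objects as JSON in quotes. carry_out: Moves the arm, as the interface text tells. Its arguments: {"type":"object","properties":{"increments":{"type":"array","items":{"type":"number"}}},"required":["increments"]}

```bash
ls; mkdir -p pics; cat > h.py <<'E'
import numpy as np, cv2
from scipy.spatial.transform import Rotation as R
from workcell import bot
def towld(p,x):
    q=np.array(p["attitude"]); M=R.from_quat(q).as_matrix() if q.size==4 else q.reshape(3,3)
    return np.asarray(x)@M.T+np.array(p["eye"])
def cloud(p):
    z=p["range_z"];K=p["mtx"];v,u=np.mgrid[:480,:640]
    return towld(p,np.stack([(u-K[0,2])/K[0,0]*z,(v-K[1,2])/K[1,1]*z,z],-1))
def topx(p,w):
    q=np.array(p["attitude"]); M=R.from_quat(q).as_matrix() if q.size==4 else q.reshape(3,3)
    c=(np.asarray(w)-p["eye"])@M; uv=c@p["mtx"].T; return uv[...,:2]/uv[...,2:]
E
python3 - <<'E'
from h import *
np.set_printoptions(precision=4,suppress=True)
for c in ["top","side"]:
    p=bot.camera(c); cv2.imwrite(f"pics/{c}0.png",p["pixels"]); print(c,p["eye"],p["attitude"])
    for n in ["input_module","rail_plate","neighbour_side","rail_nominal","lip_pocket","foot_nose"]:
        for r in bot.place_of(p,n)[:3]:
            w=towld(p,r["xyz"]); print(n,round(r["p"],2),w,topx(p,w))
o=bot.get_obs(); print(o["clock"],o["eef_pos"],o["tool_rot"])
E
```

```text
pics
top [0.3927 0.0031 1.7371] [ 0.7093 -0.7041  0.0237 -0.0243]
input_module 0.62 [ 0.5974 -0.3906  0.0026] [444.7295 212.405 ]
input_module 0.55 [0.492  0.3859 0.0026] [194.9555 244.3436]
input_module 0.53 [0.3665 0.3965 0.0038] [190.5111 284.8767]
rail_plate 0.6 [ 0.5689 -0.0363  0.0011] [331.0036 220.7459]
neighbour_side 0.6 [ 0.5725 -0.0299  0.0556] [329.3137 217.7021]
rail_nominal 0.66 [ 0.5686 -0.0324  0.029 ] [329.9496 219.9234]
lip_pocket 0.84 [0.3801 0.4037 0.0085] [187.927  280.4344]
lip_pocket 0.82 [0.4759 0.3851 0.0082] [194.6746 249.4378]
foot_nose 0.95 [0.5066 0.3858 0.0065] [194.8149 239.579 ]
foot_nose 0.6 [0.3589 0.3912 0.0081] [191.8778 287.3739]
side [0.0309 0.807  0.841 ] [-0.2208  0.8811 -0.4048  0.1054]
input_module 0.95 [ 0.4906  0.3831 -0.0004] [212.5746 375.4384]
input_module 0.62 [0.3652 0.3911 0.0002] [267.8699 407.2131]
rail_plate 0.63 [ 0.5722 -0.0357  0.0008] [290.6989 231.8443]
neighbour_side 0.59 [ 0.564  -0.0314  0.056 ] [291.7863 215.8188]
rail_nominal 0.88 [ 0.5728 -0.0366  0.0228] [290.3075 224.4935]
lip_pocket 0.95 [0.4734 0.382  0.0106] [219.7829 375.1417]
lip_pocket 0.83 [0.3779 0.3985 0.0069] [259.1358 405.416 ]
foot_nose 0.71 [0.3548 0.3833 0.0066] [275.078  404.1545]
foot_nose 0.59 [0.5076 0.3814 0.0053] [205.3189 369.246 ]
foot_nose 0.48 [0.4741 0.3857 0.0103] [218.2535 376.6394]
0.7 [ 0.1932 -0.4612  0.2313] [0.9804 0.1971 0.     0.0001]
```

View pics/top0.png

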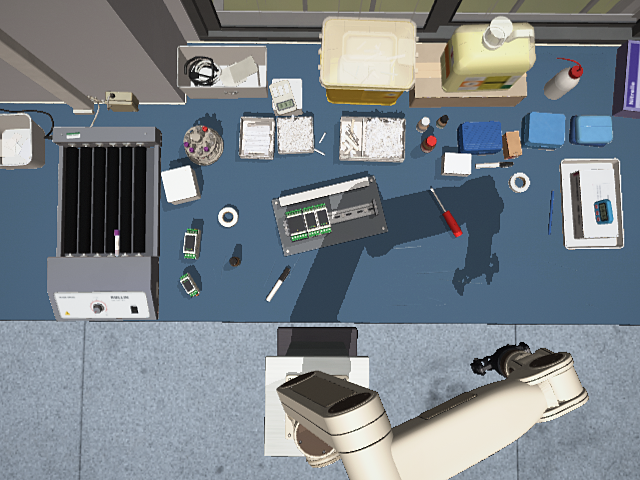

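View pics/side0.png

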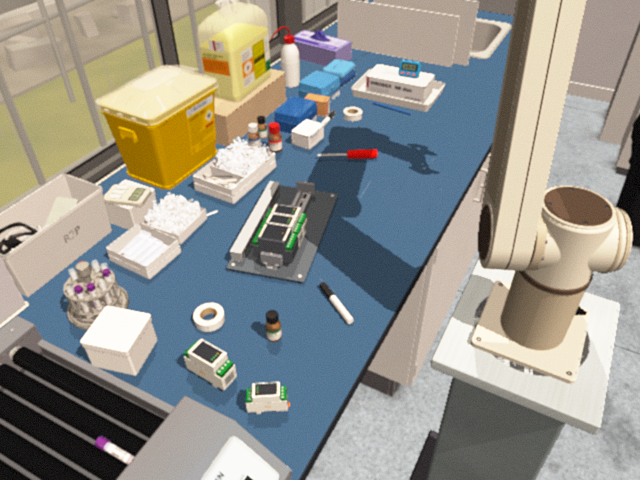

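The possible input modules are at top-view pixels (191,243) and (190,285), side-view (210,362) and (267,396). The first looks larger. I'll confirm it with sizes and an enlarged crop.

```bash
cat >> h.py <<'E'
def rows(pos,psi,n,o=None,grip=8.5):
    o=o or bot.get_obs(); M=R.from_quat(o["tool_rot"]).as_matrix()
    d=M.T@(np.array(pos)-o["eef_pos"])*100; p0=np.arctan2(M[1,0],M[0,0]); t=(p0-psi+np.pi)%(2*np.pi)-np.pi
    print("total shift cm",d.round(2),"turn",round(t,3),"psi0",round(p0,3)," per row",(d/n).round(2),round(t/n,3))
E
python3 - <<'E'
from h import *
np.set_printoptions(precision=4,suppress=True)
p=bot.camera("side"); cv2.imwrite("pics/crop1.png",cv2.resize(p["pixels"][325:425,170:310],None,fx=5,fy=5,interpolation=cv2.INTER_CUBIC))
t=bot.camera("top")
for q in (t,p):
  C=cloud(q)
  for cx,cy in ((.491,.384),(.366,.393)):
    for lo,hi in ((.03,.1),(.06,.09)):
      m=(np.hypot(C[...,0]-cx,C[...,1]-cy)<.07)&(C[...,2]>lo)&(C[...,2]<hi)&(q["range_z"]>0)
      P=C[m]
      if len(P)>5: print(len(P),"rect",cv2.minAreaRect(P[:,:2].astype(np.float32)*1000),"ztop",np.percentile(P[:,2],98))
# rail plate yaw
C=cloud(t)
m=(abs(C[...,0]-.57)<.16)&(abs(C[...,1]+.03)<.2)&(C[...,2]>.005)&(C[...,2]<.014); print("plate",cv2.minAreaRect(C[m][:,:2].astype(np.float32)))
m=(abs(C[...,0]-.57)<.16)&(abs(C[...,1]+.03)<.2)&(C[...,2]>.075)&(C[...,2]<.095); print("mods",cv2.minAreaRect(C[m][:,:2].astype(np.float32)))
rows([.49,.384,.231],0,15)
E
```

```text
418 rect ((492.002197265625, 387.265625), (39.37799835205078, 88.95124816894531), 87.30679321289062) ztop 0.07719697081299576
265 rect ((491.23260498046875, 388.07550048828125), (37.70468521118164, 82.3829345703125), 87.54335021972656) ztop 0.07867880059544202
238 rect ((367.1084899902344, 393.75628662109375), (69.58592224121094, 30.484615325927734), 33.137168884277344) ztop 0.06323718746208691
18 rect ((369.6219482421875, 387.2781677246094), (38.89357376098633, 22.79650115966797), 6.24326229095459) ztop 0.066224996876771
1308 rect ((490.53448486328125, 384.0346374511719), (37.86587905883789, 92.2978744506836), 85.15025329589844) ztop 0.07090835847504309
661 rect ((490.3877868652344, 384.0500793457031), (37.79582595825195, 62.359214782714844), 85.25890350341797) ztop 0.07144322542343834
803 rect ((365.73736572265625, 390.279296875), (69.17704010009766, 32.03840255737305), 32.511566162109375) ztop 0.055226073859545435
plate ((0.5698748230934143, -0.029388204216957092), (0.3994058072566986, 0.31910404562950134), 89.82320404052734)
mods ((0.5571269392967224, 0.03519653528928757), (0.08626396209001541, 0.12573355436325073), 13.456753730773926)
total shift cm [ 60.04 -66.48   0.03] turn 0.397 psi0 0.397  per row [ 4.   -4.43  0.  ] 0.026
```

View pics/crop1.png

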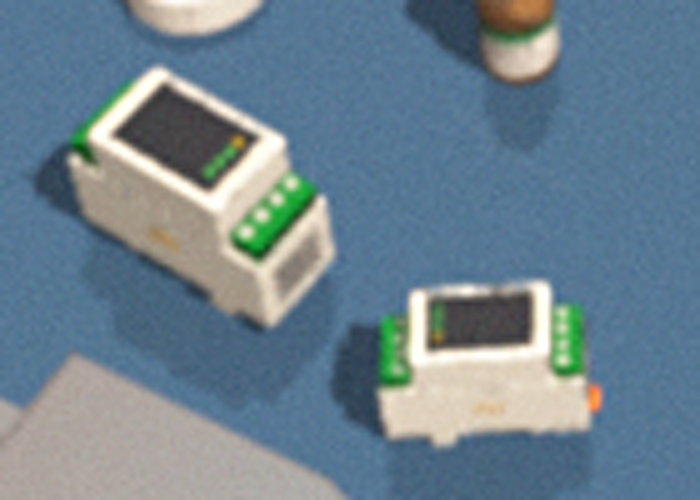

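The larger one, at crop (190,180) / top (191,243), is the input_module: it measures about 90 x 36 mm with its top near 70 mm, and the lip is at its near end. The smaller one is 69 x 31 x 55 mm. I'll move above the larger one.

>>> carry_out --increments '[8.5,4,-4.4,0,0,8.5,4,-4.4,0,0,8.5,4,-4.4,0,0,8.5,4,-4.4,0,0,8.5,4,-4.4,0,0]'

```text
clock: 1.42
eef_pos: [0.2931, -0.1793, 0.2316]
tool_rot: [0.98, 0.197, 0.001, 0.0]
ft_force: [1.9, 0.4, -0.4]
grip_width: 0.0845
grasp_force: 0.0
```

>>> carry_out --increments '[8.5,4,-4.4,0,0,8.5,4,-4.4,0,0,8.5,4,-4.4,0,0,8.5,4,-4.4,0,0,8.5,4,-4.4,0,0]'

```text
clock: 2.05
eef_pos: [0.3926, 0.1014, 0.2317]
tool_rot: [0.98, 0.197, 0.001, 0.0]
ft_force: [0.8, -0.1, -0.4]
grip_width: 0.0849
grasp_force: 0.0
```

>>> carry_out --increments '[8.5,3.5,-4.4,0,0,8.5,3.5,-4.4,0,0,8.5,0,0,0,0.16,8.5,0,0,0,0.16,8.5,0,0,0,0.16]'

```text
clock: 2.68
eef_pos: [0.4533, 0.0753, 0.2313]
tool_rot: [0.997, 0.047, -0.014, -0.053]
ft_force: [0.8, -0.1, 0.3]
grip_width: 0.0852
grasp_force: 0.0
```

```bash
python3 - <<'E'
from h import *
o=bot.get_obs(); print(o["clock"],np.round(o["joint_pos"],3),np.round(o["joint_vel"],2),o["eef_pos"],R.from_quat(o["tool_rot"]).as_matrix().round(3))
rows([.4755,.3855,.231],-.08,5)
E
```

```text
2.675 [ 0.094  0.178 -0.079  1.337  0.108  3.141] [-0.87 -0.   -0.02  0.09  0.25 -0.  ] [0.45326548 0.07527498 0.23134672] [[ 0.995  0.091 -0.033]
 [ 0.094 -0.99   0.105]
 [-0.024 -0.107 -0.994]]
total shift cm [  5.14 -30.51   3.21] turn 0.175 psi0 0.095  per row [ 1.03 -6.1   0.64] 0.035
```

The last joint hit its limit, so I'll take the half-turn-equivalent grasp instead by turning back the other way.

>>> carry_out --increments '[8.5,0,0,0,-0.18,8.5,0,0,0,-0.18,8.5,0,0,0,-0.18,8.5,0,0,0,-0.18,8.5,0,0,0,-0.18]'

```text
clock: 3.3
eef_pos: [0.4528, 0.0757, 0.2314]
tool_rot: [0.876, 0.479, 0.01, -0.054]
ft_force: [-0.1, -0.1, 0.1]
grip_width: 0.0849
grasp_force: 0.0
```

```bash
python3 - <<'E'
from h import *
o=bot.get_obs(); print(o["clock"],np.round(o["joint_pos"],3),np.round(o["joint_vel"],2),o["eef_pos"],R.from_quat(o["tool_rot"]).as_matrix().round(3))
rows([.4755,.3855,.231],np.pi-.08,5)
E
```

```text
3.3 [ 0.095  0.177 -0.08   1.337  0.107  2.235] [ 0.   -0.    0.    0.   -0.   -1.42] [0.45284155 0.07571431 0.23144925] [[ 0.541  0.841 -0.034]
 [ 0.838 -0.535  0.104]
 [ 0.069 -0.084 -0.994]]
total shift cm [ 27.19 -14.67   3.18] turn -2.064 psi0 0.998  per row [ 5.44 -2.93  0.64] -0.413
```

>>> carry_out --increments '[8.5,0,0,0,-0.185,8.5,0,0,0,-0.185,8.5,0,0,0,-0.185,8.5,0,0,0,-0.185,8.5,0,0,0,-0.185]'

```text
clock: 3.92
eef_pos: [0.4528, 0.0758, 0.2315]
tool_rot: [0.57, 0.82, 0.033, -0.043]
ft_force: [0.1, -0.4, -0.4]
grip_width: 0.085
grasp_force: 0.0
```

>>> carry_out --increments '[8.5,0,0,0,-0.185,8.5,0,0,0,-0.185,8.5,0,0,0,-0.185,8.5,0,0,0,-0.185,8.5,0,0,0,-0.185]'

```text
clock: 4.55
eef_pos: [0.4528, 0.0758, 0.2315]
tool_rot: [0.145, 0.988, 0.049, -0.024]
ft_force: [0.3, 0.0, -0.4]
grip_width: 0.0851
grasp_force: 0.0
```

>>> carry_out --increments '[8.5,0,0,0,-0.185,8.5,0,0,0,-0.185,8.5,0,0,0,-0.185,8.5,0,0,0,-0.185,8.5,0,0,0,-0.185]'

```text
clock: 5.18
eef_pos: [0.4528, 0.0758, 0.2315]
tool_rot: [-0.312, 0.949, 0.055, 0.0]
ft_force: [-0.5, -1.2, -0.7]
grip_width: 0.085
grasp_force: 0.0
```

>>> carry_out --increments '[8.5,0,0,0,-0.185,8.5,0,0,0,-0.185,8.5,0,0,0,-0.185,8.5,0,0,0,-0.185,8.5,0,0,0,-0.185]'

```text
clock: 5.8
eef_pos: [0.4528, 0.0757, 0.2315]
tool_rot: [-0.702, 0.71, 0.049, 0.025]
ft_force: [0.3, 0.3, -0.3]
grip_width: 0.085
grasp_force: 0.0
```

>>> carry_out --increments '[8.5,0,0,0,-0.185,8.5,0,0,0,-0.185,8.5,0,0,0,-0.185,8.5,0,0,0,-0.185,8.5,0,0,0,-0.185]'

```text
clock: 6.42
eef_pos: [0.4528, 0.0758, 0.2315]
tool_rot: [0.945, -0.322, -0.033, -0.044]
ft_force: [0.0, -0.0, 0.2]
grip_width: 0.0846
grasp_force: 0.0
```

>>> carry_out --increments '[8.5,0,0,0,-0.185,8.5,0,0,0,-0.185,8.5,0,0,0,-0.185,8.5,0,0,0,-0.185,8.5,0,0,0,-0.185]'

```text
clock: 7.05
eef_pos: [0.4452, 0.1155, 0.2313]
tool_rot: [0.994, 0.102, -0.007, -0.036]
ft_force: [0.7, 1.2, -0.8]
grip_width: 0.085
grasp_force: 0.0
```

```bash
cat >> h.py <<'E'
def st():
    o=bot.get_obs(); print(round(o["clock"],2),"q",np.round(o["joint_pos"],3),"tcp",np.round(o["eef_pos"],4),"f",np.round(o["ft_force"],1)); M=R.from_quat(o["tool_rot"]).as_matrix(); print("tool x",M[:,0].round(3),"z",M[:,2].round(3),"w",o["grip_width"],o["grasp_force"]); return o
E
python3 -c "
from h import *
st()"
```

```text
7.05 q [ 0.205  0.165 -0.092  1.319  0.074 -3.142] tcp [0.4452 0.1155 0.2313] f [ 0.7  1.2 -0.8]
tool x [ 0.979  0.204 -0.006] z [-0.02   0.071 -0.997] w 0.08504257382636307 0.0
```

>>> carry_out --increments '[8.5,0,0,0,-0.185,8.5,0,0,0,-0.1,8.5,0,0,0,0,8.5,0,0,0,0,8.5,0,0,0,0]'

```text
clock: 7.68
eef_pos: [0.4198, 0.1829, 0.2313]
tool_rot: [0.98, 0.198, 0.003, -0.01]
ft_force: [0.3, 0.1, -0.7]
grip_width: 0.0853
grasp_force: 0.0
```

```bash
python3 -c "
from h import *
st()"
```

```text
7.67 q [ 0.399  0.15  -0.109  1.302  0.018 -3.141] tcp [0.4198 0.1829 0.2313] f [ 0.3  0.1 -0.7]
tool x [0.922 0.388 0.01 ] z [ 0.002  0.02  -1.   ] w 0.08525550920971801 0.0
```

>>> carry_out --increments '[8.5,0,0,0,-0.09,8.5,0,0,0,0.185,8.5,0,0,0,0.185,8.5,0,0,0,0.185,8.5,0,0,0,0.185]'

```text
clock: 8.3
eef_pos: [0.4099, 0.2029, 0.2313]
tool_rot: [0.99, -0.143, 0.005, -0.003]
ft_force: [0.3, -0.4, 0.1]
grip_width: 0.085
grasp_force: 0.0
```

>>> carry_out --increments '[8.5,0,0,0,0.185,8.5,0,0,0,0.185,8.5,0,0,0,0.185,8.5,0,0,0,0.185,8.5,0,0,0,0.185]'

```text
clock: 8.93
eef_pos: [0.4099, 0.2029, 0.2313]
tool_rot: [0.822, -0.57, 0.003, -0.005]
ft_force: [-0.1, -0.4, -0.4]
grip_width: 0.0853
grasp_force: 0.0
```

>>> carry_out --increments '[8.5,0,0,0,0.185,8.5,0,0,0,0.185,8.5,0,0,0,0.185,8.5,0,0,0,0.185,8.5,0,0,0,0.185]'

```text
clock: 9.55
eef_pos: [0.4099, 0.2028, 0.2312]
tool_rot: [-0.481, 0.876, -0.001, 0.005]
ft_force: [0.1, 0.0, -0.1]
grip_width: 0.085
grasp_force: 0.0
```

>>> carry_out --increments '[8.5,0,0,0,0.185,8.5,0,0,0,0.185,8.5,0,0,0,0.185,8.5,0,0,0,0.185,8.5,0,0,0,0.185]'

```text
clock: 10.18
eef_pos: [0.4099, 0.2028, 0.2313]
tool_rot: [-0.04, 0.999, 0.002, 0.005]
ft_force: [-0.2, -0.1, -0.1]
grip_width: 0.0849
grasp_force: 0.0
```

```bash
python3 -c "
from h import *
st(); rows([.4755,.3855,.231],np.pi-.08,1)"
```

```text
10.18 q [ 4.600e-01  1.470e-01 -1.120e-01  1.301e+00 -1.000e-03  3.800e-01] tcp [0.4099 0.2028 0.2313] f [-0.2 -0.1 -0.1]
tool x [-0.997 -0.08  -0.011] z [ 0.01   0.004 -1.   ] w 0.08493714272325084 0.0
total shift cm [-7.99 17.69  0.17] turn 0.16 psi0 -3.062  per row [-7.99 17.69  0.17] 0.16
```

>>> carry_out --increments '[8.5,0,0,0,0.16,8.5,-1.27,4.69,0,0,8.5,-1.27,4.69,0,0,8.5,-1.27,4.69,0,0,8.5,-1.27,4.69,0,0]'

```text
clock: 10.8
eef_pos: [0.475, 0.3876, 0.2326]
tool_rot: [0.037, 0.999, 0.002, 0.005]
ft_force: [1.3, -0.1, -0.1]
grip_width: 0.0851
grasp_force: 0.0
```

```bash
cat > look.py <<'E'
from h import *
st()
p=bot.camera("wrist"); cv2.imwrite("pics/w1.png",p["pixels"])
C=cloud(p); m=(np.hypot(C[...,0]-.49,C[...,1]-.384)<.07)&(p["range_z"]>0)
for lo,hi in ((.058,.08),(.035,.05)):
    k=m&(C[...,2]>lo)&(C[...,2]<hi); P=C[k]
    if len(P)>10:
        (c,s,a)=cv2.minAreaRect(P[:,:2].astype(np.float32)*1000); print(lo,len(P),c,s,a,np.median(P[:,2]))
for n in ("input_module","lip_pocket","foot_nose"):
    for r in bot.place_of(p,n)[:2]: print(n,r["p"],towld(p,r["xyz"]))
E
python3 look.py
```

```text
10.8 q [ 0.686  0.462  0.327  1.425 -0.003  0.761] tcp [0.475  0.3876 0.2326] f [ 1.3 -0.1 -0.1]
tool x [-0.997  0.074 -0.01 ] z [ 0.011  0.004 -1.   ] w 0.08513614394048204 0.0
0.058 3712 (490.38690185546875, 383.6784973144531) (36.12253189086914, 60.161075592041016) 85.8067855834961 0.06869716896414785
0.035 309 (490.00799560546875, 383.7910461425781) (36.046363830566406, 89.58357238769531) 85.69589233398438 0.043762443401348716
input_module 0.91 [ 4.89064870e-01  3.87145991e-01 -4.55590099e-04]
input_module 0.76 [3.61359984e-01 3.91050456e-01 3.15639452e-05]
lip_pocket 0.79 [0.37386907 0.39620892 0.00518356]
```

View pics/w1.png

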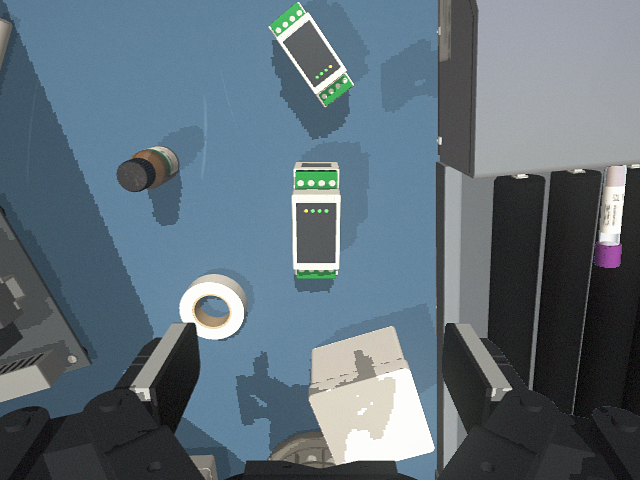

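```bash
python3 - <<'E'
from h import *
for c in ("wrist","side","top"):
    p=bot.camera(c);C=cloud(p)
    a=-.074;u=(C[...,0]-.4804)*np.cos(a)+(C[...,1]-.3844)*np.sin(a);v=-(C[...,0]-.4804)*np.sin(a)+(C[...,1]-.3844)*np.cos(a)
    for nm,du,lv,hv,zm in (("fingers",.02,.021,.055,.02),("body",.045,-1,.05,.08)):
        k=(p["range_z"]>0)&(abs(u)<du)&(abs(v)>lv)&(abs(v)<hv)&(C[...,2]<.16)&(C[...,2]>zm)
        print(c,nm,k.sum(),C[k].min(0) if k.any() else "",C[k].max(0) if k.any() else "")
    k=(p["range_z"]>0)&(abs(u)<.06)&(v>.03)&(v<.15)&(C[...,2]>.03)&(C[...,2]<.16);print("nearest +v",v[k].min() if k.any() else None, C[k][:,2].max() if k.any() else "")
E
```

```text
wrist fingers 0  
wrist body 0  
nearest +v 0.09523627073202422 0.10816929316066609
side fingers 0  
side body 0  
nearest +v 0.09793094234022602 0.10916636333780161
top fingers 0  
top body 2 [0.4974971  0.36868707 0.08078404] [0.5001464  0.37675497 0.08476993]
nearest +v 0.11208221853007111 0.05563979249306805
```

Clear. Now I'll descend and grip.

>>> carry_out --increments '[7,-0.35,-0.38,4,0,7,0,0,5,0,6.5,0,0,5,0,6.5,0,0,4,0,6.5,0,0,2.45,0]'

```text
clock: 11.78
eef_pos: [0.4779, 0.3819, 0.0268]
tool_rot: [0.037, 0.999, 0.001, 0.004]
ft_force: [-0.2, -0.4, 0.4]
grip_width: 0.0652
grasp_force: 0.0
```

>>> carry_out --increments '[5,0,0,0,0,4,0,0,0,0,3,0,0,0,0,3,0,0,0,0,3,0,0,0,0]'

```text
clock: 12.4
eef_pos: [0.4801, 0.3848, 0.0305]
tool_rot: [0.036, 0.999, 0.003, 0.007]
ft_force: [-0.6, -1.2, 6.7]
grip_width: 0.0349
grasp_force: 60.7
```

```bash
python3 -c "
from h import *
st()"
```

```text
12.4 q [ 0.678  0.604  0.013  0.965 -0.004  0.75 ] tcp [0.4801 0.3848 0.0305] f [-0.6 -1.2  6.7]
tool x [-0.997  0.072 -0.013] z [ 0.014  0.006 -1.   ] w 0.03494023361559768 60.651486441493034
```

>>> carry_out --increments '[3,0,0,-2,0,3,0,0,-4,0,3,0,0,-4,0,3,0,0,0,-0.15,3,0,0,0,-0.157]'

```text
clock: 13.02
eef_pos: [0.478, 0.3841, 0.1294]
tool_rot: [-0.12, 0.993, 0.002, 0.006]
ft_force: [-0.2, 0.2, -1.6]
grip_width: 0.0353
grasp_force: 60.1
```

>>> carry_out --increments '[3,-1.7,-4.4,-2,0,3,-1.7,-4.4,-2,0,3,-1.7,-4.4,-2,0,3,-1.7,-4.4,-2,0,3,-1.7,-4.4,-2,0]'

```text
clock: 13.65
eef_pos: [0.6112, 0.188, 0.2296]
tool_rot: [-0.117, 0.993, 0.002, 0.005]
ft_force: [0.2, 0.4, -1.8]
grip_width: 0.0356
grasp_force: 60.3
```

>>> carry_out --increments '[3,-1.7,-4.4,-2,0,3,0,0,0,0,3,-1.5,0,0,0,3,-1.5,0,0,0,3,-1,0,0,0]'

```text
clock: 14.28
eef_pos: [0.6758, 0.1606, 0.2486]
tool_rot: [-0.118, 0.993, 0.002, 0.005]
ft_force: [0.3, -0.2, -1.1]
grip_width: 0.0357
grasp_force: 60.5
```

```bash
python3 -c "
from h import *
st()"
```

```text
14.28 q [ 0.232  0.653  0.687  1.595  0.002 -0.004] tcp [0.6758 0.1606 0.2486] f [ 0.3 -0.2 -1.1]
tool x [-0.972 -0.234 -0.01 ] z [ 0.009  0.004 -1.   ] w 0.03565045382557236 60.53875615820289
```

>>> carry_out --increments '[3,-1.2,0,0,0,3,-1.2,0,0,0,3,-1.2,0,0,0,3,-1.2,0,0,0,3,0,0,0,0]'

```text
clock: 14.9
eef_pos: [0.7226, 0.1718, 0.2484]
tool_rot: [-0.118, 0.993, 0.002, 0.004]
ft_force: [0.3, 0.1, -1.2]
grip_width: 0.0353
grasp_force: 60.5
```

```bash
python3 -c "
from h import *
st()"
```

```text
14.9 q [ 0.233  0.799  0.955  1.718  0.002 -0.004] tcp [0.7226 0.1718 0.2484] f [ 0.3  0.1 -1.2]
tool x [-0.972 -0.234 -0.009] z [ 0.008  0.004 -1.   ] w 0.035343833581715375 60.53970035165548
```

>>> carry_out --increments '[3,-1.3,0,0,0,3,-1.3,0,0,0,3,-1.3,0,0,0,3,-1.3,0,0,0,3,0,0,0,0]'

```text
clock: 15.52
eef_pos: [0.7632, 0.1808, 0.2445]
tool_rot: [-0.117, 0.993, 0.002, 0.011]
ft_force: [-0.1, -0.0, -1.1]
grip_width: 0.0355
grasp_force: 60.7
```

```bash
python3 -c "
from h import *
st()
p=bot.camera('side');C=cloud(p);k=(p['range_z']>0)&(C[...,0]>.78)&(C[...,0]<.95)&(abs(C[...,1]-.19)<.09);print(np.percentile(C[k],[50,99],axis=0))
p=bot.camera('top');C=cloud(p);k=(p['range_z']>0)&(C[...,0]>.84)&(C[...,0]<.95)&(abs(C[...,1]-.19)<.09);print(np.percentile(C[k],[50,99],axis=0))"
```

```text
15.53 q [ 0.232  0.963  1.272  1.858  0.002 -0.004] tcp [0.7632 0.1808 0.2445] f [-0.1 -0.  -1.1]
tool x [-0.972 -0.233 -0.022] z [ 0.021  0.007 -1.   ] w 0.03551249799568338 60.74817851185799
[[0.86409349 0.1933393  0.03022686]
 [0.94977864 0.2770875  0.54456473]]
[[0.90585493 0.13855338 0.04124327]
 [0.94965748 0.19946979 0.12549408]]
```

>>> carry_out --increments '[3,-1,0,-0.5,0,3,-1,0,-0.5,0,3,-1,0,-0.5,0,3,0,0,0,0,3,0,0,0,0]'

```text
clock: 16.25
eef_pos: [0.7708, 0.1823, 0.249]
tool_rot: [-0.117, 0.993, 0.004, 0.023]
ft_force: [-0.2, -0.4, -1.7]
grip_width: 0.0352
grasp_force: 60.6
```

```bash
python3 -c "
from h import *
st()"
```

```text
16.25 q [ 0.232  0.958  1.274  1.84   0.002 -0.003] tcp [0.7708 0.1823 0.249 ] f [-0.2 -0.4 -1.7]
tool x [-0.971 -0.233 -0.047] z [ 0.045  0.012 -0.999] w 0.03517039678919715 60.64310509711504
```

>>> carry_out --increments '[3,-4,0,-2,0,3,-4,0,-2,0,3,-4,0,-2,0,3,0,0,0,0,3,0,0,0,0]'

```text
clock: 16.88
eef_pos: [0.7997, 0.1895, 0.2708]
tool_rot: [-0.117, 0.99, 0.009, 0.072]
ft_force: [-0.4, 0.2, -0.9]
grip_width: 0.0354
grasp_force: 60.6
```

```bash
python3 -c "
from h import *
st()"
```

```text
16.88 q [ 0.232  0.935  1.274  1.765  0.002 -0.003] tcp [0.7997 0.1895 0.2708] f [-0.4  0.2 -0.9]
tool x [-0.962 -0.23  -0.144] z [ 0.14   0.035 -0.99 ] w 0.03541470578845401 60.60650434345007
```

>>> carry_out --increments '[3,-4,0,-2,0,3,-4,0,-2,0,3,-4,0,-2,0,3,-4,0,-2,0,3,-4,0,-2,0]'

```text
clock: 17.5
eef_pos: [0.839, 0.1991, 0.3287]
tool_rot: [-0.116, 0.981, 0.019, 0.155]
ft_force: [-0.0, 0.3, -1.4]
grip_width: 0.0351
grasp_force: 60.6
```

```bash
python3 -c "
from h import *
st()"
```

```text
17.5 q [ 0.232  0.879  1.275  1.654  0.002 -0.002] tcp [0.839  0.1991 0.3287] f [-0.   0.3 -1.4]
tool x [-0.925 -0.221 -0.308] z [ 0.299  0.073 -0.952] w 0.03509811798316548 60.60610318556428
```

```bash
cat > rail.py <<'E'
from h import *
import sys
def fit(c,O=(.5705,-.0345),a=.235):
    p=bot.camera(c);C=cloud(p);ok=p["range_z"]>0
    d=C[...,:2]-np.array(O);u=d[...,0]*np.cos(a)+d[...,1]*np.sin(a);v=-d[...,0]*np.sin(a)+d[...,1]*np.cos(a)
    near=[];far=[]
    k=ok&(abs(u)<.035)&(v>-.128)&(v<-.0)&(C[...,2]>.0215)&(C[...,2]<.032)
    print(c,"n",k.sum(),"z",np.median(C[k][:,2]) if k.any() else None)
    for b in np.arange(-.128,0,.008):
        s=k&(v>=b)&(v<b+.008)
        if s.sum()>6: near.append((b+.004,np.percentile(u[s],2)));far.append((b+.004,np.percentile(u[s],98)))
    near=np.array(near);far=np.array(far)
    if len(near)>2:
        print(" near",(near[:,1]*1000).round(1),np.polyfit(*near.T,1)); print(" far",(far[:,1]*1000).round(1),np.polyfit(*far.T,1))
    # modules
    m=ok&(abs(u)<.07)&(v>-.02)&(v<.16)&(C[...,2]>.078)&(C[...,2]<.095)
    if m.sum()>50: print(" modtops u",np.percentile(u[m],[1,99]),"v",np.percentile(v[m],[1,99]))
    t=ok&(u>.06)&(u<.12)&(abs(v)<.15)&(C[...,2]>.033)&(C[...,2]<.06)
    if t.sum()>50: print(" trunk u",np.percentile(u[t],[2,98]),"z",np.median(C[t][:,2]))
    return p
if __name__=="__main__":
    for c in sys.argv[1:]: fit(c)
E
python3 rail.py top side wrist
```

```text
top n 187 z 0.025629473119316737
 near [-29.1 -10.3 -27.6 -11.1 -26.1 -13.9 -10.1 -12.  -11.7 -15.6 -12.1 -10.8
  -8.9 -11.7 -11.7 -12.6] [ 0.09620808 -0.00854453]
 far [22.4 22.1 21.5 22.9 19.7 21.8 22.4 19.9 21.8 20.6 20.1 21.5 20.5 21.6
 21.  19.1] [-0.01551582  0.02018634]
 modtops u [-0.02588366  0.03389515] v [0.00898694 0.12670933]
 trunk u [0.07442585 0.10059092] z 0.03913000819799817
side n 119 z 0.024839861703397914
 near [-12.6 -12.2 -15.1 -13.9 -13.3 -13.1 -13.9 -13.2 -14.1] [-0.0123704  -0.01463261]
 far [20.6 21.2 21.  19.1 21.1 18.5 20.9 19.1 -7.4] [-0.24805958 -0.00570423]
 modtops u [-0.02823411  0.03104548] v [0.00498039 0.13037259]
 trunk u [0.07157319 0.09857531] z 0.0379276807257139
wrist n 0 z None
```

```bash
python3 - <<'E'
from h import *
o=st(); M=R.from_quat(o["tool_rot"]).as_matrix()
print((M.T@(np.array([.55,-.094,.13])-o["eef_pos"])*100).round(2), M.round(3))
E
```

```text
17.65 q [ 0.232  0.878  1.275  1.655  0.002 -0.002] tcp [0.8385 0.1991 0.3292] f [ 0.8 -0.5 -1.4]
tool x [-0.926 -0.221 -0.307] z [ 0.299  0.072 -0.952] w 0.03531866925475783 60.618952699005604
[ 39.31 -21.8    8.22] [[-0.926 -0.233  0.299]
 [-0.221  0.972  0.072]
 [-0.307  0.001 -0.952]]
```

>>> carry_out --increments '[3,4,-2.2,0.8,0,3,4,-2.2,0.8,0,3,4,-2.2,0.8,0,3,4,-2.2,0.8,0,3,4,-2.2,0.8,0]'

```text
clock: 18.27
eef_pos: [0.7013, 0.0591, 0.235]
tool_rot: [-0.116, 0.981, 0.018, 0.153]
ft_force: [0.2, -1.3, -1.7]
grip_width: 0.0354
grasp_force: 60.6
```

>>> carry_out --increments '[3,4,-2.2,0.8,0,3,4,-2.2,0.8,0,3,4,-2.2,0.8,0,3,4,-2.2,0.8,0,3,3.3,-2,0.8,0]'

```text
clock: 18.9
eef_pos: [0.5593, -0.0857, 0.138]
tool_rot: [-0.116, 0.981, 0.019, 0.153]
ft_force: [0.5, 0.4, -1.1]
grip_width: 0.0356
grasp_force: 60.6
```

```bash
python3 - <<'E'
from h import *
from rail import fit
st()
p=fit("wrist"); cv2.imwrite("pics/w2.png",p["pixels"])
p=bot.camera("side"); cv2.imwrite("pics/s2.png",cv2.resize(p["pixels"][120:300,200:380],None,fx=3.2,fy=3.2,interpolation=cv2.INTER_CUBIC))
fit("side")
E
```

```text
18.9 q [-0.225  0.235 -0.309  0.749  0.136 -0.44 ] tcp [ 0.5593 -0.0857  0.138 ] f [ 0.5  0.4 -1.1]
tool x [-0.927 -0.221 -0.304] z [ 0.295  0.072 -0.953] w 0.035559581693117515 60.62004966661334
wrist n 4060 z 0.025125222365651012
 near [-14.2 -14.2 -14.3 -14.4 -14.6 -14.5 -14.7 -14.8 -14.9 -14.9 -15.  -15.1
 -15.1 -15.2 -15.1 -15. ] [-0.00861775 -0.0153024 ]
 far [20.8 20.7 20.6 20.  19.9 20.1 18.3 -7.  -7.  -7.2 -6.9 -7.2 -7.  12.4
 19.9 19.5] [-0.14047852  0.00038234]
 modtops u [-0.02824672  0.03078473] v [0.00384992 0.12035539]
 trunk u [0.07237118 0.09772795] z 0.038124962067178136
side n 115 z 0.024912790021917597
 near [-12.4 -13.7 -13.6 -13.9 -13.5 -13.6 -14.  -14.1] [-0.01960928 -0.01549198]
 far [16.1 19.5 20.6 19.3 20.8 20.5 21.4 17.5] [0.03053943 0.02238744]
 modtops u [-0.02828257  0.03107798] v [0.00555331 0.13071732]
 trunk u [0.07153145 0.09845372] z 0.03804605511183656
```

View pics/w2.png

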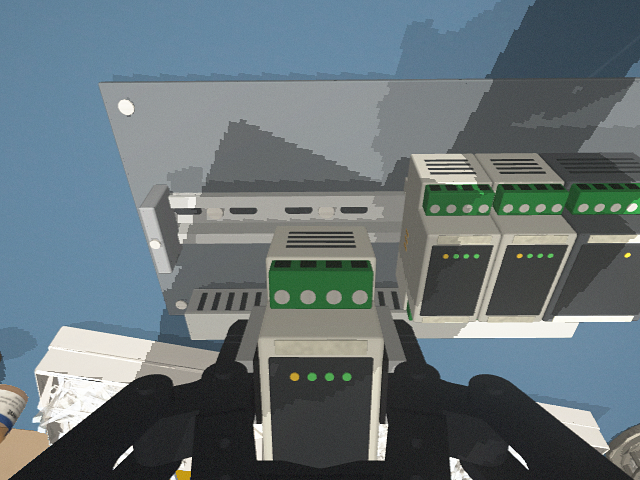

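View pics/s2.png

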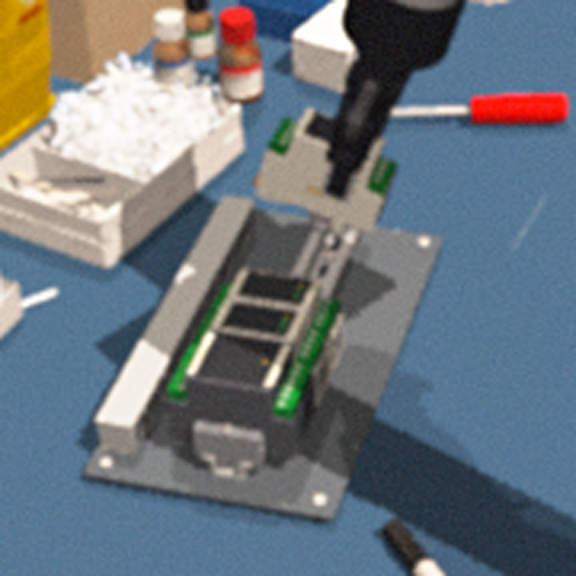

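The wrist view shows the held module at (320,350), the rail's near edge at row 193, the neighbour's side at (408,230) and the clamp at (160,230). The side view shows the foot end raised. I'll go to a pre-contact pose.

>>> carry_out --increments '[3,0.9,-0.26,2.45,0,3,0.9,-0.26,2.45,0,3,0.8,-0.26,2.45,0,3,0,0,0,0,3,0,0,0,0]'

```text
clock: 19.68
eef_pos: [0.5621, -0.0926, 0.0622]
tool_rot: [-0.116, 0.981, 0.018, 0.154]
ft_force: [0.2, 0.3, -0.5]
grip_width: 0.0357
grasp_force: 60.6
```

```bash
cat >> h.py <<'E'
def uvz(o,O=(.5705,-.0345),a=.245):
    d=np.array(o["eef_pos"])[:2]-np.array(O); return (np.array([d[0]*np.cos(a)+d[1]*np.sin(a),-d[0]*np.sin(a)+d[1]*np.cos(a),o["eef_pos"][2]])*1000).round(1)
E
python3 - <<'E'
from h import *
from rail import fit
print(uvz(st()))
p=fit("wrist")
for n in ("lip_pocket","input_module"):
  for c in (p,bot.camera("side")):
    for r in bot.place_of(c,n)[:3]:
        w=towld(c,r["xyz"]); print(n,round(r["p"],2),w.round(4),uvz({"eef_pos":w}))
E
```

```text
19.68 q [-0.238  0.336 -0.403  0.552  0.141 -0.454] tcp [ 0.5621 -0.0926  0.0622] f [ 0.2  0.3 -0.5]
tool x [-0.925 -0.222 -0.307] z [ 0.298  0.072 -0.952] w 0.03566123555770687 60.609244499355555
[-22.2 -54.3  62.2]
wrist n 4114 z 0.025080275318210485
 near [-14.4 -14.5 -14.4 -14.5 -14.7 -14.9 -14.2 -15.1 -15.3 -15.2 -15.1] [-0.00697033 -0.01524604]
 far [20.4 20.4 20.1 19.6 13.6 -6.9 -8.2 -7.  13.  16.3 19.6] [-0.05036056  0.00750546]
 modtops u [-0.02831922  0.02901009] v [0.0035967  0.06986313]
 trunk u [0.0853806  0.09836738] z 0.03816287276544569
lip_pocket 0.84 [0.3795 0.3986 0.01  ] [-80.2 466.5  10. ]
input_module 0.97 [ 0.5811 -0.0863  0.0369] [ -2.3 -52.8  36.9]
input_module 0.32 [ 0.5643 -0.0346 -0.0007] [-6.   1.4 -0.7]
input_module 0.98 [ 0.3643  0.3926 -0.0042] [-96.5 464.3  -4.2]
input_module 0.74 [ 0.579  -0.0899  0.0382] [ -5.2 -55.8  38.2]
input_module 0.64 [ 0.3701  0.1218 -0.0024] [-156.5  200.2   -2.4]
```

>>> carry_out --increments '[3,0.5,0,0,-0.01,3,0,0,0.6,0,3,0,0,0.5,0,3,0,0,0,0,3,0,0,0,0]'

```text
clock: 20.65
eef_pos: [0.5593, -0.0931, 0.0488]
tool_rot: [-0.121, 0.981, 0.018, 0.153]
ft_force: [0.1, -0.0, -1.8]
grip_width: 0.0353
grasp_force: 60.6
```

```bash
python3 -c "
from h import *
print(uvz(st()))"
```

```text
20.65 q [-0.24   0.353 -0.423  0.519  0.141 -0.466] tcp [ 0.5593 -0.0931  0.0488] f [ 0.1 -0.  -1.8]
tool x [-0.924 -0.231 -0.305] z [ 0.296  0.072 -0.952] w 0.03533112972957886 60.61282368376851
[-25.1 -54.2  48.8]
```

>>> carry_out --increments '[3,-0.2,0,0.1,0,3,0,0,0.1,0,3,0,0,0.1,0,3,0,0,0.05,0,3,0,0,0,0]'

```text
clock: 21.28
eef_pos: [0.5621, -0.0925, 0.0462]
tool_rot: [-0.121, 0.981, 0.018, 0.153]
ft_force: [0.0, 0.4, -1.7]
grip_width: 0.0354
grasp_force: 60.6
```

```bash
python3 -c "
from h import *
print(uvz(st()))"
```

```text
21.27 q [-0.237  0.361 -0.419  0.514  0.14  -0.463] tcp [ 0.5621 -0.0925  0.0462] f [ 0.   0.4 -1.7]
tool x [-0.924 -0.231 -0.305] z [ 0.296  0.072 -0.952] w 0.03542425821251887 60.612891130149364
[-22.2 -54.2  46.2]
```

>>> carry_out --increments '[3,0,0,0.06,0,3,0,0,0.06,0,3,0,0,0.04,0,3,0,0,0,0,3,0,0,0,0]'

```text
clock: 21.9
eef_pos: [0.563, -0.0924, 0.0452]
tool_rot: [-0.121, 0.981, 0.018, 0.154]
ft_force: [-1.4, 0.3, 2.9]
grip_width: 0.0356
grasp_force: 61.0
```

```bash
python3 -c "
from h import *
print(uvz(st()))"
```

```text
21.9 q [-0.237  0.363 -0.419  0.51   0.14  -0.462] tcp [ 0.563  -0.0924  0.0452] f [-1.4  0.3  2.9]
tool x [-0.924 -0.231 -0.306] z [ 0.297  0.072 -0.952] w 0.035602778416113194 60.958517119288445
[-21.3 -54.4  45.2]
```

>>> carry_out --increments '[3,-0.15,0,0,0,3,-0.15,0,0,0,3,-0.15,0,0,0,3,-0.1,0,0,0,3,0,0,0,0]'

```text
clock: 22.52
eef_pos: [0.566, -0.0915, 0.0458]
tool_rot: [-0.12, 0.981, 0.017, 0.152]
ft_force: [-7.0, -1.7, 6.3]
grip_width: 0.0353
grasp_force: 61.6
```

```bash
python3 -c "
from h import *
print(uvz(st()))"
```

```text
22.52 q [-0.233  0.368 -0.407  0.521  0.137 -0.457] tcp [ 0.566  -0.0915  0.0458] f [-7.  -1.7  6.3]
tool x [-0.925 -0.231 -0.302] z [ 0.293  0.071 -0.953] w 0.03533585036992886 61.62092763930559
[-18.2 -54.2  45.8]
```

>>> carry_out --increments '[3,0,0,-0.08,0,3,-0.12,0,0,0,3,-0.12,0,0,0,3,-0.1,0,0,0,3,0,0,0,0]'

```text
clock: 23.15
eef_pos: [0.5696, -0.0904, 0.0474]
tool_rot: [-0.121, 0.981, 0.018, 0.152]
ft_force: [-1.5, -0.9, -1.9]
grip_width: 0.035
grasp_force: 60.8
```

```bash
python3 -c "
from h import *
print(uvz(st()))"
```

```text
23.15 q [-0.229  0.371 -0.398  0.526  0.137 -0.455] tcp [ 0.5696 -0.0904  0.0474] f [-1.5 -0.9 -1.9]
tool x [-0.925 -0.231 -0.303] z [ 0.294  0.072 -0.953] w 0.035044187043048756 60.81088727340102
[-14.4 -54.   47.4]
```

>>> carry_out --increments '[3,-0.1,0,0,0,3,-0.1,0,0,0,3,0,0,0,0,3,0,0,0,0,3,0,0,0,0]'

```text
clock: 23.78
eef_pos: [0.5699, -0.0903, 0.0474]
tool_rot: [-0.12, 0.981, 0.018, 0.151]
ft_force: [-5.6, -2.0, -1.4]
grip_width: 0.0356
grasp_force: 61.0
```

```bash
python3 -c "
from h import *
print(uvz(st()))"
```

```text
23.77 q [-0.228  0.372 -0.394  0.531  0.135 -0.453] tcp [ 0.5699 -0.0903  0.0474] f [-5.6 -2.  -1.4]
tool x [-0.926 -0.23  -0.3  ] z [ 0.292  0.071 -0.954] w 0.03558490907000199 60.95736997202039
[-14.1 -54.   47.4]
```

>>> carry_out --increments '[3,0,0,-0.1,0,3,0,0,-0.1,0,3,0,0,0,0,3,0,0,0,0,3,0,0,0,0]'

```text
clock: 24.4
eef_pos: [0.5696, -0.09, 0.0486]
tool_rot: [-0.12, 0.981, 0.018, 0.151]
ft_force: [-4.5, -3.2, -15.0]
grip_width: 0.0353
grasp_force: 61.4
```

```bash
python3 -c "
from h import *
print(uvz(st()))"
```

```text
24.4 q [-0.228  0.37  -0.394  0.534  0.136 -0.454] tcp [ 0.5696 -0.09    0.0486] f [ -4.5  -3.2 -15. ]
tool x [-0.926 -0.231 -0.3  ] z [ 0.291  0.072 -0.954] w 0.035308633724005646 61.35160496458411
[-14.4 -53.6  48.6]
```

Hooked: pulling up meets about 13 N of resistance. I'll settle it back, let go, retract, then press on the far half.

>>> carry_out --increments '[3,-0.05,0,0.12,0,3,0,0,0,0,3.8,0,0,0,0,4.4,0,0,0,0,5,0,0,0,0]'

```text
clock: 25.02
eef_pos: [0.5755, -0.0898, 0.052]
tool_rot: [-0.121, 0.98, 0.017, 0.156]
ft_force: [-0.1, -0.4, 0.5]
grip_width: 0.0502
grasp_force: 0.0
```

```bash
python3 - <<'E'
from h import *
print(uvz(st()))
p=bot.camera("side"); cv2.imwrite("pics/s3.png",cv2.resize(p["pixels"][140:250,240:360],None,fx=5,fy=5,interpolation=cv2.INTER_CUBIC))
E
```

```text
25.02 q [-0.227  0.369 -0.388  0.529  0.138 -0.453] tcp [ 0.5755 -0.0898  0.052 ] f [-0.1 -0.4  0.5]
tool x [-0.922 -0.232 -0.31 ] z [ 0.302  0.072 -0.951] w 0.05018127773410181 0.0
[ -8.6 -54.9  52. ]
```

View pics/s3.png

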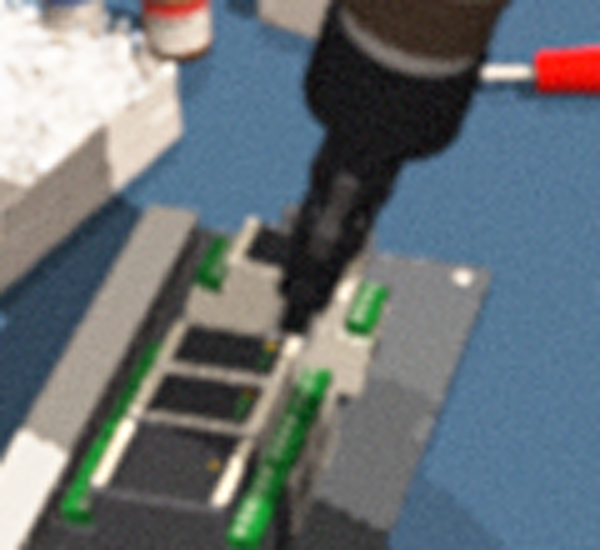

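>>> carry_out --increments '[5,0,0,-2,0,5,0,0,-3,0,5,0,0,-3,0,3,0,0,0,0,0,0,0,0,0]'

```text
clock: 25.7
eef_pos: [0.5491, -0.0954, 0.1257]
tool_rot: [-0.121, 0.981, 0.018, 0.154]
ft_force: [0.2, 0.3, -1.6]
grip_width: 0.0141
grasp_force: 0.0
```

```bash
cat > mod.py <<'E'
from h import *
def mod(c):
    p=bot.camera(c);C=cloud(p);ok=p["range_z"]>0;a=.245
    d=C[...,:2]-np.array((.5705,-.0345));u=d[...,0]*np.cos(a)+d[...,1]*np.sin(a);v=-d[...,0]*np.sin(a)+d[...,1]*np.cos(a)
    k=ok&(v>-.09)&(v<.0)&(abs(u)<.06)&(C[...,2]>.07)&(C[...,2]<.12)&(cv2.cvtColor(p["pixels"],cv2.COLOR_BGR2GRAY)>20)
    print(c,k.sum())
    if k.sum()<40: return p
    U,V,Z=u[k]*1e3,v[k]*1e3,C[k][:,2]*1e3
    print(" u",np.percentile(U,[2,98]).round(1),"v",np.percentile(V,[2,98]).round(1),"z",np.percentile(Z,[2,50,98]).round(1))
    vb=V<-10
    for lo in range(-40,50,10):
        s=vb&(U>=lo)&(U<lo+10)
        if s.sum()>5: print("  u",lo,"z90",np.percentile(Z[s],90).round(1),s.sum())
    return p
if __name__=="__main__":
    print(uvz(st()))
    for c in ("wrist","side","top"): mod(c)
E
python3 mod.py
```

```text
25.7 q [-0.25   0.234 -0.347  0.714  0.144 -0.475] tcp [ 0.5491 -0.0954  0.1257] f [ 0.2  0.3 -1.6]
tool x [-0.924 -0.231 -0.305] z [ 0.297  0.072 -0.952] w 0.014093584453653557 0.0
[-35.5 -53.9 125.7]
wrist 6753
 u [-38.1  18.7] v [-70.3 -36.7] z [72.  84.6 92.3]
  u -40 z90 82.7 2036
  u -30 z90 84.9 1411
  u -20 z90 86.9 1324
  u -10 z90 88.9 698
  u 0 z90 90.9 619
  u 10 z90 92.6 583
  u 20 z90 92.1 7
  u 30 z90 80.7 75
side 429
 u [-36.9  35.7] v [-70.6 -32.7] z [71.1 83.2 92.6]
  u -40 z90 83.3 50
  u -30 z90 85.0 58
  u -20 z90 87.4 62
  u -10 z90 89.2 62
  u 0 z90 90.4 66
  u 10 z90 93.1 68
  u 20 z90 86.7 27
  u 30 z90 80.6 36
top 263
 u [-25.3  39.8] v [-66.1 -31.3] z [72.6 86.7 97.6]
  u -30 z90 88.5 23
  u -20 z90 90.5 40
  u -10 z90 92.5 42
  u 0 z90 95.7 42
  u 10 z90 96.1 42
  u 20 z90 93.8 31
  u 30 z90 84.4 37
```

>>> carry_out --increments '[0,-4.2,0,0,0,0,0,0,2,0,0,0,0,1.8,0,0,0,0,0,0,0,0,0,0,0]'

```text
clock: 26.48
eef_pos: [0.5989, -0.0831, 0.1023]
tool_rot: [-0.121, 0.981, 0.018, 0.153]
ft_force: [0.7, -1.0, -0.2]
grip_width: -0.0003
grasp_force: 0.0
```

```bash
python3 -c "
from h import *
print(uvz(st()))"
```

```text
26.48 q [-0.203  0.342 -0.264  0.683  0.131 -0.43 ] tcp [ 0.5989 -0.0831  0.1023] f [ 0.7 -1.  -0.2]
tool x [-0.924 -0.231 -0.304] z [ 0.296  0.072 -0.953] w -0.0003140719275108338 0.0
[ 15.8 -54.  102.3]
```

>>> carry_out --increments '[0,-0.05,0,0.25,0,0,-0.05,0,0.25,0,0,-0.1,0,0.2,0,0,-0.1,0,0.15,0,0,0,0,0,0]'

```text
clock: 27.1
eef_pos: [0.6044, -0.0818, 0.0952]
tool_rot: [-0.121, 0.981, 0.018, 0.153]
ft_force: [0.3, -0.5, -0.2]
grip_width: 0.0001
grasp_force: 0.0
```

```bash
python3 -c "
from h import *
print(uvz(st()))"
```

```text
27.1 q [-0.199  0.359 -0.261  0.669  0.129 -0.425] tcp [ 0.6044 -0.0818  0.0952] f [ 0.3 -0.5 -0.2]
tool x [-0.924 -0.231 -0.305] z [ 0.296  0.072 -0.952] w 6.352555904702817e-05 0.0
[ 21.4 -54.1  95.2]
```

>>> carry_out --increments '[0,-0.08,0,0.14,0,0,-0.08,0,0.14,0,0,-0.08,0,0.14,0,0,-0.08,0,0.14,0,0,0,0,0,0]'

```text
clock: 27.72
eef_pos: [0.6098, -0.0807, 0.0917]
tool_rot: [-0.121, 0.98, 0.018, 0.154]
ft_force: [-0.7, 0.1, 5.2]
grip_width: -0.0002
grasp_force: 2.2
```

```bash
python3 -c "
from h import *
print(uvz(st()))"
```

```text
27.73 q [-0.195  0.371 -0.254  0.661  0.129 -0.422] tcp [ 0.6098 -0.0807  0.0917] f [-0.7  0.1  5.2]
tool x [-0.923 -0.231 -0.307] z [ 0.298  0.072 -0.952] w -0.00022038194740650873 2.2150702122598886
[ 27.  -54.4  91.7]
```

Contact at about 5 N. I'll keep pressing along the arc.

>>> carry_out --increments '[0,-0.08,0,0.14,0,0,-0.08,0,0.14,0,0,-0.08,0,0.14,0,0,-0.06,0,0.12,0,0,0,0,0,0]'

```text
clock: 28.35
eef_pos: [0.6131, -0.0795, 0.0864]
tool_rot: [-0.121, 0.981, 0.018, 0.153]
ft_force: [-0.5, -1.5, 0.3]
grip_width: 0.0003
grasp_force: 0.4
```

```bash
python3 -c "
from h import *
print(uvz(st()))"
```

```text
28.35 q [-0.191  0.384 -0.25   0.655  0.127 -0.418] tcp [ 0.6131 -0.0795  0.0864] f [-0.5 -1.5  0.3]
tool x [-0.924 -0.231 -0.304] z [ 0.296  0.072 -0.953] w 0.00025260828409725644 0.3664657543413341
[ 30.4 -54.   86.4]
```

```bash
python3 mod.py
```

```text
28.35 q [-0.191  0.384 -0.25   0.655  0.127 -0.418] tcp [ 0.6131 -0.0795  0.0864] f [-0.5 -1.5  0.3]
tool x [-0.924 -0.231 -0.304] z [ 0.296  0.072 -0.953] w 0.00025260828409725644 0.3664657543413341
[ 30.4 -54.   86.4]
wrist 22187
 u [-39.9  24.3] v [-70.4 -36.8] z [ 70.2  85.1 116.7]
  u -40 z90 71.2 2063
  u -30 z90 85.9 5198
  u -20 z90 86.1 2828
  u -10 z90 85.9 2505
  u 0 z90 117.7 3073
  u 10 z90 110.6 5047
  u 20 z90 91.0 1003
  u 30 z90 84.1 54
side 432
 u [-37.3  35.5] v [-69.2 -33.1] z [ 70.3  84.  113.1]
  u -40 z90 72.0 18
  u -30 z90 85.8 71
  u -20 z90 86.9 55
  u -10 z90 85.8 55
  u 0 z90 86.2 54
  u 10 z90 109.4 78
  u 20 z90 112.7 69
  u 30 z90 109.0 26
top 6
```

>>> carry_out --increments '[0,0,0,0.12,0,0,0,0,0.12,0,0,0,0,0,0,0,0,0,0,0,0,0,0,0,0]'

```text
clock: 29.12
eef_pos: [0.6156, -0.0793, 0.0861]
tool_rot: [-0.121, 0.98, 0.018, 0.155]
ft_force: [-0.5, 1.2, 5.6]
grip_width: -0.0003
grasp_force: 2.7
```

```bash
python3 -c "
from h import *
print(uvz(st()))"
```

```text
29.12 q [-0.191  0.386 -0.249  0.649  0.128 -0.418] tcp [ 0.6156 -0.0793  0.0861] f [-0.5  1.2  5.6]
tool x [-0.923 -0.232 -0.308] z [ 0.3    0.072 -0.951] w -0.00033005002298919196 2.7002115547657013
[ 32.9 -54.4  86.1]
```

Seated, with its top level at the neighbours' height. I'll retract, turn the tool 90° so the narrow sides of the closed fingers push, and move beside the module.

>>> carry_out --increments '[0,0,0,-1,0,0,0,0,-3,0,0,0,-4.2,0,0,0,0,0,0,-0.175,0,0,0,0,-0.175]'

```text
clock: 29.75
eef_pos: [0.6118, -0.1239, 0.1226]
tool_rot: [-0.292, 0.944, -0.01, 0.154]
ft_force: [-0.4, -0.4, 0.2]
grip_width: -0.0001
grasp_force: 0.0
```

>>> carry_out --increments '[0,0,0,0,-0.175,0,0,0,0,-0.175,0,0,0,0,-0.175,0,0,0,0,-0.175,0,0,0,0,-0.175]'

```text
clock: 30.38
eef_pos: [0.6117, -0.1231, 0.1224]
tool_rot: [-0.665, 0.731, -0.074, 0.135]
ft_force: [0.2, 0.0, -1.4]
grip_width: -0.0001
grasp_force: 0.0
```

>>> carry_out --increments '[0,0,0,0,-0.175,0,0,0,0,-0.171,0,0,0,0,0,0,0,0,0,0,0,0,0,0,0]'

```text
clock: 31.0
eef_pos: [0.6122, -0.1231, 0.1226]
tool_rot: [0.778, -0.609, 0.096, -0.121]
ft_force: [0.2, 0.7, 0.3]
grip_width: 0.0001
grasp_force: 0.0
```

```bash
python3 mod.py; python3 - <<'E'
from h import *
p=bot.camera("side"); cv2.imwrite("pics/s4.png",cv2.resize(p["pixels"][110:270,220:380],None,fx=3.6,fy=3.6,interpolation=cv2.INTER_CUBIC))
E
```

```text
31.0 q [-0.271  0.361 -0.175  0.763  0.149 -2.065] tcp [ 0.6122 -0.1231  0.1226] f [0.2 0.7 0.3]
tool x [ 0.241 -0.97   0.002] z [ 0.296  0.072 -0.952] w 9.155735775631096e-05 0.0
[ 19.  -96.  122.6]
wrist 4251
 u [-37.5  10. ] v [-72.1 -50. ] z [70.1 84.2 85.9]
  u -40 z90 70.8 230
  u -30 z90 85.3 850
  u -20 z90 85.5 965
  u -10 z90 85.5 1194
  u 0 z90 85.4 887
  u 10 z90 79.4 77
side 376
 u [-36.5  40.4] v [-71.1 -32.7] z [70.2 83.  87.2]
  u -40 z90 71.8 12
  u -30 z90 85.1 66
  u -20 z90 85.8 54
  u -10 z90 86.2 60
  u 0 z90 85.8 51
  u 10 z90 86.8 52
  u 20 z90 85.5 61
  u 30 z90 83.9 9
  u 40 z90 70.7 9
top 289
 u [-38.1  43.7] v [-66.3 -31.6] z [70.6 83.7 92.7]
  u -40 z90 75.9 14
  u -30 z90 89.5 38
  u -20 z90 89.1 42
  u -10 z90 91.5 39
  u 0 z90 91.7 41
  u 10 z90 89.8 39
  u 20 z90 90.6 39
  u 30 z90 88.1 23
  u 40 z90 75.5 13
```

View pics/s4.png

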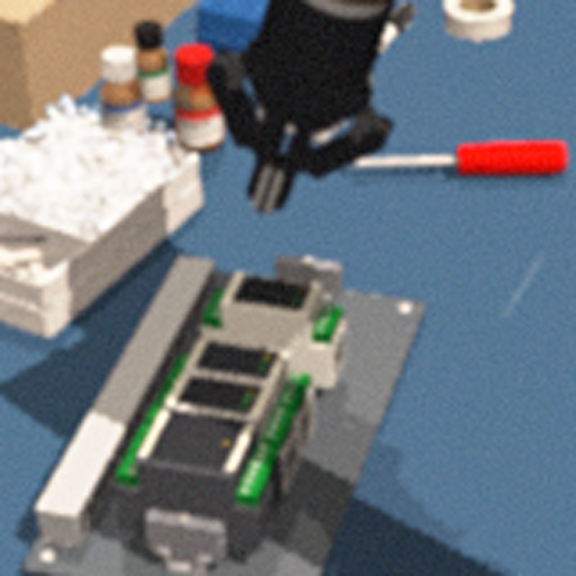

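>>> carry_out --increments '[0,0,2.2,2,0,0,0,2.2,2,0,0,0,2.1,2,0,0,0,0,1.4,0,0,0,0,0,0]'

```text
clock: 31.82
eef_pos: [0.5748, -0.1326, 0.0318]
tool_rot: [0.779, -0.608, 0.096, -0.121]
ft_force: [-0.0, 0.3, 0.2]
grip_width: -0.0001
grasp_force: 0.0
```

```bash
python3 -c "
from h import *
print(uvz(st()))"
```

```text
31.82 q [-0.308  0.42  -0.37   0.514  0.159 -2.103] tcp [ 0.5748 -0.1326  0.0318] f [-0.   0.3  0.2]
tool x [ 0.243 -0.97   0.002] z [ 0.296  0.072 -0.952] w -9.196047157505255e-05 0.0
[-19.6 -96.2  31.8]
```

>>> carry_out --increments '[0,-0.9,0,0,0,0,-0.3,0,0,0,0,-0.3,0,0,0,0,-0.3,0,0,0,0,0,0,0,0]'

```text
clock: 32.45
eef_pos: [0.5702, -0.1153, 0.0328]
tool_rot: [0.779, -0.608, 0.096, -0.121]
ft_force: [0.4, -0.3, 0.6]
grip_width: -0.0
grasp_force: 0.2
```

```bash
python3 -c "
from h import *
print(uvz(st()))"
```

```text
32.45 q [-0.278  0.403 -0.397  0.498  0.151 -2.074] tcp [ 0.5702 -0.1153  0.0328] f [ 0.4 -0.3  0.6]
tool x [ 0.242 -0.97   0.003] z [ 0.297  0.072 -0.952] w -3.908817522235078e-05 0.15328241137467558
[-19.9 -78.3  32.8]
```

>>> carry_out --increments '[0,-0.4,0,0,0,0,-0.4,0,0,0,0,-0.4,0,0,0,0,-0.4,0,0,0,0,0,0,0,0]'

```text
clock: 33.08
eef_pos: [0.566, -0.0992, 0.0323]
tool_rot: [0.779, -0.608, 0.096, -0.121]
ft_force: [0.1, -2.3, 2.7]
grip_width: -0.0
grasp_force: 0.4
```

```bash
python3 -c "
from h import *
print(uvz(st()))
from mod import mod
mod('side')"
```

```text
33.08 q [-0.249  0.391 -0.419  0.485  0.144 -2.046] tcp [ 0.566  -0.0992  0.0323] f [ 0.1 -2.3  2.7]
tool x [ 0.243 -0.97   0.002] z [ 0.296  0.073 -0.952] w -2.4362547225124984e-05 0.4489754413225455
[-20.1 -61.7  32.3]
side 705
 u [-58.   31.3] v [-69.6 -12.6] z [ 70.7  85.3 118.1]
  u -40 z90 116.1 67
  u -30 z90 101.3 95
  u -20 z90 100.3 110
  u -10 z90 113.8 101
  u 0 z90 96.2 66
  u 10 z90 87.3 57
  u 20 z90 87.0 59
  u 30 z90 85.7 16
  u 40 z90 73.2 7
```

>>> carry_out --increments '[0,-0.4,0,0,0,0,-0.4,0,0,0,0,-0.4,0,0,0,0,-0.3,0,0,0,0,0,0,0,0]'

```text
clock: 33.75
eef_pos: [0.5622, -0.0846, 0.0322]
tool_rot: [0.779, -0.608, 0.095, -0.121]
ft_force: [0.1, -2.5, 2.2]
grip_width: -0.0004
grasp_force: 0.4
```

```bash
python3 -c "
from h import *
print(uvz(st()))"
```

```text
33.75 q [-0.222  0.38  -0.438  0.474  0.137 -2.02 ] tcp [ 0.5622 -0.0846  0.0322] f [ 0.1 -2.5  2.2]
tool x [ 0.243 -0.97   0.001] z [ 0.296  0.073 -0.952] w -0.00035803369029637253 0.42745698752696626
[-20.2 -46.6  32.2]
```

>>> carry_out --increments '[0,-0.2,0,0,0,0,-0.2,0,0,0,0,-0.15,0,0,0,0,0,0,0,0,0,0,0,0,0]'

```text
clock: 34.38
eef_pos: [0.5621, -0.084, 0.0325]
tool_rot: [0.778, -0.61, 0.099, -0.118]
ft_force: [3.9, -13.2, -1.6]
grip_width: 0.0001
grasp_force: 0.5
```

```bash
python3 -c "
from h import *
print(uvz(st()))"
```

```text
34.38 q [-0.216  0.377 -0.443  0.468  0.126 -2.009] tcp [ 0.5621 -0.084   0.0325] f [  3.9 -13.2  -1.6]
tool x [ 0.237 -0.971  0.009] z [ 0.298  0.064 -0.952] w 6.46543527301493e-05 0.46123382890073117
[-20.1 -46.   32.5]
```

>>> carry_out --increments '[0,0.5,0,0,0,0,3,0,0,0,0,3,0,0,0,0,0,0,-5,0,0,0,0,-4,0]'

```text
clock: 35.0
eef_pos: [0.5481, -0.1483, 0.1168]
tool_rot: [0.779, -0.608, 0.093, -0.121]
ft_force: [0.9, 0.2, 0.2]
grip_width: 0.0001
grasp_force: 0.0
```

```bash
python3 - <<'E'
from h import *
from mod import mod
print(uvz(st()))
p=mod("wrist"); cv2.imwrite("pics/w5.png",p["pixels"]); C=cloud(p)
d=C[...,:2]-np.array((.5705,-.0345));a=.245;u=d[...,0]*np.cos(a)+d[...,1]*np.sin(a);v=-d[...,0]*np.sin(a)+d[...,1]*np.cos(a)
k=(p["range_z"]>0)&(C[...,2]>.03)&(C[...,2]<.088)&(v<-.0)&(v>-.1)
for z0 in range(30,86,10):
    s=k&(C[...,2]*1e3>=z0)&(C[...,2]*1e3<z0+10)&(abs(u)<.04)
    if s.sum()>10: print(z0,s.sum(),np.percentile(v[s]*1e3,[2,10,50]).round(1))
mod("side")
E
```

```text
35.0 q [-0.357  0.278 -0.311  0.729  0.174 -2.15 ] tcp [ 0.5481 -0.1483  0.1168] f [0.9 0.2 0.2]
tool x [ 0.243 -0.97  -0.003] z [ 0.291  0.076 -0.954] w 0.00011980568994529506 0.0
[ -49.3 -104.9  116.8]
wrist 227
 u [-38.3  39.1] v [-38.9  -4.6] z [70.  71.2 77.2]
  u -40 z90 70.4 20
  u 0 z90 74.5 78
  u 10 z90 71.5 20
  u 20 z90 75.9 56
  u 30 z90 78.4 20
30 475 [-39.2 -38.8 -38. ]
40 576 [-39.2 -38.8 -38. ]
50 693 [-39.2 -38.8 -37.8]
60 1028 [-38.7 -38.3 -37.1]
70 222 [-38.9 -38.5 -37.5]
side 295
 u [-34.   32.1] v [-36.2  -0.6] z [70.6 83.8 87.4]
  u -40 z90 71.9 6
  u -30 z90 85.6 35
  u -20 z90 86.9 27
  u -10 z90 86.6 25
  u 0 z90 86.4 31
  u 10 z90 86.5 26
  u 20 z90 86.2 27
  u 30 z90 85.4 7
```

View pics/w5.png

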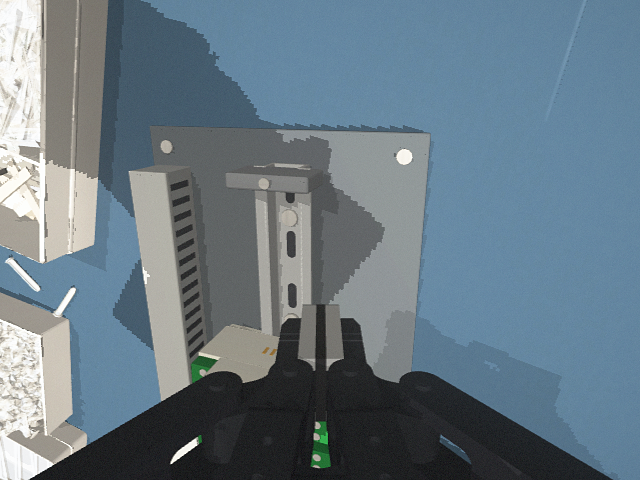

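```bash
python3 - <<'E'
from h import *
a=.245
for c in ("side","top"):
    p=bot.camera(c);C=cloud(p)
    d=C[...,:2]-np.array((.5705,-.0345));u=d[...,0]*np.cos(a)+d[...,1]*np.sin(a);v=-d[...,0]*np.sin(a)+d[...,1]*np.cos(a)
    k=(p["range_z"]>0)&(abs(u)<.026)&(v>-.06)&(v<.06)
    h=[]
    for b in range(-46,20,2):
        s=k&(v*1e3>=b)&(v*1e3<b+2); h.append((b,int(s.sum()),int(np.median(C[s][:,2])*1e3) if s.any() else 0,int(C[s][:,2].min()*1e3) if s.any() else 0))
    print(c,h)
    if c=="side": cv2.imwrite("pics/s6.png",cv2.resize(p["pixels"][160:250,250:350],None,fx=6,fy=6,interpolation=cv2.INTER_CUBIC))
E
```

```text
side [(-46, 0, 0, 0), (-44, 0, 0, 0), (-42, 0, 0, 0), (-40, 0, 0, 0), (-38, 7, 83, 81), (-36, 3, 83, 82), (-34, 4, 83, 83), (-32, 13, 85, 82), (-30, 11, 85, 81), (-28, 13, 84, 82), (-26, 13, 84, 82), (-24, 12, 84, 82), (-22, 8, 84, 82), (-20, 16, 85, 82), (-18, 9, 84, 82), (-16, 7, 85, 84), (-14, 14, 85, 81), (-12, 11, 84, 80), (-10, 16, 84, 81), (-8, 9, 85, 77), (-6, 16, 84, 75), (-4, 20, 83, 62), (-2, 15, 83, 79), (0, 12, 83, 81), (2, 9, 83, 82), (4, 4, 82, 82), (6, 7, 84, 82), (8, 19, 84, 81), (10, 9, 83, 82), (12, 15, 84, 82), (14, 10, 83, 81), (16, 10, 83, 81), (18, 14, 84, 83)]
top [(-46, 9, 18, 8), (-44, 13, 15, 8), (-42, 10, 20, 7), (-40, 9, 15, 7), (-38, 9, 20, 7), (-36, 0, 0, 0), (-34, 3, 88, 84), (-32, 14, 84, 58), (-30, 8, 83, 78), (-28, 12, 87, 79), (-26, 15, 86, 78), (-24, 10, 85, 78), (-22, 13, 87, 82), (-20, 11, 84, 61), (-18, 12, 88, 78), (-16, 13, 85, 71), (-14, 14, 85, 71), (-12, 12, 86, 76), (-10, 10, 83, 75), (-8, 12, 85, 75), (-6, 13, 85, 77), (-4, 12, 87, 84), (-2, 12, 84, 55), (0, 11, 83, 11), (2, 23, 65, 9), (4, 11, 25, 6), (6, 0, 0, 0), (8, 14, 83, 67), (10, 10, 84, 79), (12, 13, 84, 70), (14, 13, 86, 76), (16, 8, 85, 83), (18, 13, 87, 80)]
```

View pics/s6.png

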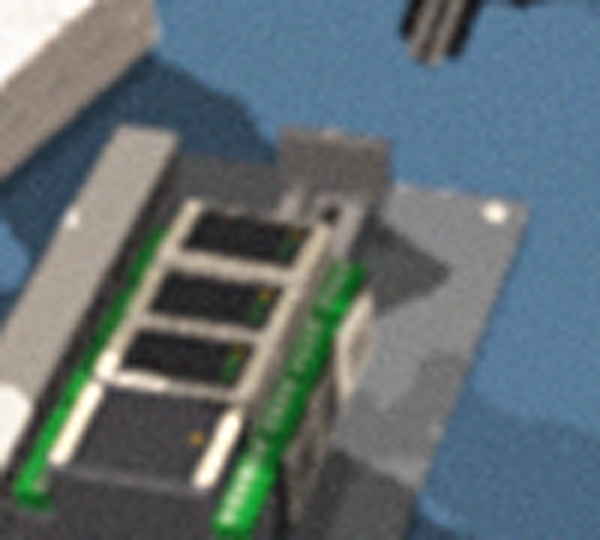

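The module stands upright about 6 mm short of the neighbour; a wide knuckle pushed it high. I'll push again with the fingers open, so only the low near fingertip touches.

>>> carry_out --increments '[7,0,-4.3,0,0,7,0,0,3,0,7,0,0,3,0,7,0,0,2.4,0,7,0,0,0,0]'

```text
clock: 35.83
eef_pos: [0.6114, -0.1314, 0.0464]
tool_rot: [0.779, -0.608, 0.091, -0.12]
ft_force: [0.3, -0.0, 0.2]
grip_width: 0.0697
grasp_force: 0.0
```

```bash
python3 -c "
from h import *
print(uvz(st()))"
```

```text
35.83 q [-0.286  0.458 -0.252  0.6    0.154 -2.083] tcp [ 0.6114 -0.1314  0.0464] f [ 0.3 -0.   0.2]
tool x [ 0.244 -0.97  -0.003] z [ 0.288  0.076 -0.955] w 0.0697438642699748 0.0
[  16.2 -103.9   46.4]
```

>>> carry_out --increments '[7,0,0,0.4,0,7,0,0.1,0.4,0,7,-3.5,0,0,0,7,-1,0,0,0,7,0,0,0,0]'

```text
clock: 36.45
eef_pos: [0.6055, -0.0891, 0.0438]
tool_rot: [0.779, -0.607, 0.096, -0.121]
ft_force: [0.9, -0.3, 0.2]
grip_width: 0.0702
grasp_force: 0.0
```

```bash
python3 - <<'E'
from h import *
print(uvz(st()))
p=bot.camera("side"); cv2.imwrite("pics/s7.png",cv2.resize(p["pixels"][140:260,250:370],None,fx=5,fy=5,interpolation=cv2.INTER_CUBIC))
E
```

```text
36.45 q [-0.212  0.429 -0.314  0.546  0.133 -2.01 ] tcp [ 0.6055 -0.0891  0.0438] f [ 0.9 -0.3  0.2]
tool x [ 0.243 -0.97   0.003] z [ 0.297  0.072 -0.952] w 0.0701574536958202 0.0
[ 20.7 -61.4  43.8]
```

>>> carry_out --increments '[7,0,0,0.3,0,7,-0.4,0,0,0,7,-0.3,0,0,0,7,-0.2,0,0,0,7,0,0,0,0]'

```text
clock: 37.12
eef_pos: [0.6039, -0.0803, 0.0403]
tool_rot: [0.779, -0.608, 0.096, -0.121]
ft_force: [-0.0, 0.2, -0.2]
grip_width: 0.0699
grasp_force: 0.0
```

```bash
python3 - <<'E'
from h import *
print(uvz(st()))
p=bot.camera("wrist");C=cloud(p);a=.245
d=C[...,:2]-np.array((.5705,-.0345));u=d[...,0]*np.cos(a)+d[...,1]*np.sin(a);v=-d[...,0]*np.sin(a)+d[...,1]*np.cos(a)
k=(p["range_z"]>0)&(p["range_z"]<.25)&(v<-.03)&(v>-.1)&(C[...,2]<.085)
for z0 in range(20,86,6):
    s=k&(C[...,2]*1e3>=z0)&(C[...,2]*1e3<z0+6)&(u<-.005)&(u>-.07)
    if s.sum()>10: print(z0,s.sum(),"u",np.percentile(u[s]*1e3,[2,50,98]).round(0),"v",np.percentile(v[s]*1e3,[2,50,98]).round(1))
E
```

```text
37.12 q [-0.196  0.429 -0.326  0.533  0.129 -1.994] tcp [ 0.6039 -0.0803  0.0403] f [-0.   0.2 -0.2]
tool x [ 0.243 -0.97   0.002] z [ 0.296  0.072 -0.952] w 0.0699421568464659 0.0
[ 21.3 -52.6  40.3]
20 2879 u [-15. -11.  -7.] v [-99.  -71.1 -37.2]
26 705 u [-15. -11.  -6.] v [-97.  -56.3 -35.8]
32 309 u [-17. -11.  -5.] v [-54.2 -36.5 -35.7]
38 833 u [-29. -16.  -6.] v [-63.9 -44.1 -35.7]
44 1135 u [-32. -19.  -6.] v [-64.  -47.4 -35.5]
50 1353 u [-34. -20.  -6.] v [-64.  -45.2 -35.5]
56 1612 u [-36. -22.  -6.] v [-64.  -44.1 -35.3]
62 1696 u [-36. -23.  -6.] v [-64.  -37.2 -35.4]
68 2298 u [-55. -26.  -6.] v [-64.7 -53.6 -35.5]
74 2932 u [-61. -39.  -6.] v [-66.4 -60.2 -35.5]
80 5761 u [-62. -48. -17.] v [-65.7 -57.  -36.4]
```

>>> carry_out --increments '[7,0,0.2,0.45,0,7,0,0.2,0.45,0,7,-0.3,0,0,0,7,-0.3,0,0,0,7,0,0,0,0]'

```text
clock: 37.8
eef_pos: [0.602, -0.0752, 0.0311]
tool_rot: [0.779, -0.608, 0.096, -0.121]
ft_force: [-1.4, -2.0, 2.6]
grip_width: 0.0695
grasp_force: 0.1
```

```bash
python3 -c "
from h import *
print(uvz(st()))"
```

```text
37.8 q [-0.187  0.437 -0.345  0.503  0.126 -1.985] tcp [ 0.602  -0.0752  0.0311] f [-1.4 -2.   2.6]
tool x [ 0.242 -0.97   0.003] z [ 0.298  0.071 -0.952] w 0.069516981114096 0.1482021467109007
[ 20.7 -47.1  31.1]
```

>>> carry_out --increments '[7,-0.2,0,0,0,7,-0.2,0,0,0,7,-0.2,0,0,0,7,0,0,0,0,7,0,0,0,0]'

```text
clock: 38.42
eef_pos: [0.6022, -0.0724, 0.0317]
tool_rot: [0.778, -0.609, 0.099, -0.12]
ft_force: [3.0, -8.9, 0.0]
grip_width: 0.0699
grasp_force: 2.7
```

```bash
python3 -c "
from h import *
print(uvz(st()))"
```

```text
38.42 q [-0.178  0.434 -0.35   0.497  0.118 -1.975] tcp [ 0.6022 -0.0724  0.0317] f [ 3.  -8.9  0. ]
tool x [ 0.24  -0.971  0.009] z [ 0.301  0.065 -0.952] w 0.06991614013296098 2.663687678089559
[ 21.6 -44.4  31.7]
```

>>> carry_out --increments '[7,-0.2,0,0,0,7,-0.2,0,0,0,7,0,0,0,0,7,0,0,0,0,7,0,0,0,0]'

```text
clock: 39.05
eef_pos: [0.6022, -0.0722, 0.0318]
tool_rot: [0.777, -0.609, 0.102, -0.117]
ft_force: [4.1, -18.7, -4.2]
grip_width: 0.0702
grasp_force: 5.5
```

```bash
cat > gap.py <<'E'
from h import *
print(uvz(st()));a=.245
def pv(c):
    p=bot.camera(c);C=cloud(p)
    d=C[...,:2]-np.array((.5705,-.0345));return p,C,d[...,0]*np.cos(a)+d[...,1]*np.sin(a),-d[...,0]*np.sin(a)+d[...,1]*np.cos(a)
p,C,u,v=pv("top")
k=(p["range_z"]>0)&(abs(u-.002)<.026)
print("top",[(b,int(np.median(C[s][:,2])*1e3),int(C[s][:,2].min()*1e3)) for b in range(-46,18,2) if (s:=k&(v*1e3>=b)&(v*1e3<b+2)).any()])
p,C,u,v=pv("wrist")
k=(p["range_z"]>0)&(v<-.0)&(v>-.1)
for lo,hi in ((-40,-15),(-15,10),(10,40)):
  print("wrist u",lo,[(z0,np.percentile(v[s]*1e3,[2,50]).round(1)) for z0 in range(30,86,10) if (s:=k&(C[...,2]*1e3>=z0)&(C[...,2]*1e3<z0+10)&(u*1e3>lo)&(u*1e3<hi)).sum()>10])
E
python3 gap.py
```

```text
39.05 q [-0.174  0.432 -0.353  0.492  0.109 -1.97 ] tcp [ 0.6022 -0.0722  0.0318] f [  4.1 -18.7  -4.2]
tool x [ 0.237 -0.971  0.016] z [ 0.302  0.058 -0.951] w 0.07018141342724035 5.471812197938561
[ 21.6 -44.2  31.8]
top [(-46, 186, 156), (-44, 206, 148), (-42, 201, 154), (-40, 217, 154), (-38, 199, 151), (-36, 204, 148), (-34, 206, 152), (-32, 193, 151), (-30, 206, 154), (-28, 186, 121), (-26, 195, 126), (-24, 188, 112), (-22, 183, 83), (-20, 202, 88), (-18, 203, 85), (-16, 201, 73), (-14, 204, 79), (-12, 187, 85), (-10, 189, 84), (-8, 169, 81), (-6, 86, 80), (-4, 85, 78), (-2, 85, 78), (0, 85, 76), (2, 87, 81), (4, 85, 81), (6, 82, 46), (8, 83, 78), (10, 85, 81), (12, 85, 79), (14, 81, 79), (16, 83, 78)]
wrist u -40 [(30, array([-55.4, -50.7])), (40, array([-55.3, -50.1])), (50, array([-55.2, -44.9])), (60, array([-56.9, -47.4])), (70, array([-57.1, -55. ])), (80, array([-60.1, -55.3]))]
wrist u -15 [(30, array([-34.6, -33.8])), (40, array([-34.7, -33.7])), (50, array([-34.5, -33.5])), (60, array([-34.4, -33.4])), (70, array([-34.3, -33.3])), (80, array([-34.4, -33.4]))]
wrist u 10 [(30, array([-35.6, -34.7])), (40, array([-35.5, -34.5])), (50, array([-35.4, -34.4])), (60, array([-35. , -33.9])), (70, array([-34.9, -33.9])), (80, array([-48.1, -33.3]))]
```

>>> carry_out --increments '[7,0.3,0,0,0,7,2,0,0,0,7,2.5,0,0,0,7,0,0,-4,0,7,0,0,-4,0]'

```text
clock: 39.78
eef_pos: [0.5858, -0.1176, 0.106]
tool_rot: [0.779, -0.608, 0.094, -0.121]
ft_force: [-0.5, 0.2, 0.5]
grip_width: 0.0701
grasp_force: 0.0
```

```bash
cat > face.py <<'E'
from gap import *
p,C,u,v=pv("wrist")
K=(p["range_z"]>0)&(v<-.025)&(v>-.042)&(u>-.045)&(u<.05)
for lo,hi in ((28,40),(40,55),(62,82)):
    s=K&(C[...,2]*1e3>lo)&(C[...,2]*1e3<hi)
    if s.sum()>30:
        V=v[s]*1e3;m=abs(V-np.median(V))<2;f=np.polyfit(u[s][m]*1e3,V[m],1);print("face z",lo,m.sum(),"slope",f[0].round(4),"v at u=2",np.polyval(f,2).round(2),"u",np.percentile(u[s]*1e3,[2,98]).round(0))
r=(p["range_z"]>0)&(C[...,2]>.0225)&(C[...,2]<.028)&(abs(u)<.03)&(v<-.04)&(v>-.13)
e=[(b+2,np.percentile(u[s]*1e3,2)) for b in range(-128,-42,4) if (s:=r&(v*1e3>=b)&(v*1e3<b+4)).sum()>15]
if len(e)>3: print("rail near",np.polyfit(*np.array(e).T,1))
E
python3 face.py
```

```text
39.77 q [-0.275  0.333 -0.265  0.704  0.151 -2.07 ] tcp [ 0.5858 -0.1176  0.106 ] f [-0.5  0.2  0.5]
tool x [ 0.242 -0.97  -0.001] z [ 0.293  0.074 -0.953] w 0.0701275127878528 0.0
[ -5.3 -84.3 106. ]
top [(-46, 16, 7), (-44, 14, 5), (-42, 18, 3), (-40, 15, 7), (-38, 17, 8), (-36, 17, 12), (-34, 27, 19), (-30, 84, 83), (-28, 87, 75), (-26, 83, 80), (-24, 86, 80), (-22, 87, 81), (-20, 84, 78), (-18, 84, 76), (-16, 85, 80), (-14, 86, 74), (-12, 83, 79), (-10, 85, 78), (-8, 85, 80), (-6, 83, 79), (-4, 85, 78), (-2, 85, 79), (0, 83, 79), (2, 85, 79), (4, 83, 72), (6, 77, 60), (8, 82, 76), (10, 84, 76), (12, 85, 75), (14, 85, 81), (16, 82, 78)]
wrist u -40 [(30, array([-34.2, -33.4])), (40, array([-34.2, -33.5])), (50, array([-34.2, -33.4])), (60, array([-33.9, -24.5])), (70, array([-34.2, -31.8])), (80, array([-33.9, -19.7]))]
wrist u -15 [(30, array([-34.4, -33.6])), (40, array([-34.6, -33.7])), (50, array([-34.4, -33.6])), (60, array([-34.5, -33.7])), (70, array([-34.4, -33.7])), (80, array([-34.1, -19.9]))]
wrist u 10 [(30, array([-34.5, -33.9])), (40, array([-34.7, -33.9])), (50, array([-34.7, -33.9])), (60, array([-34.6, -33.7])), (70, array([-34.7, -33.9])), (80, array([-34.3, -19.9]))]
face z 28 1534 slope -0.0092 v at u=2 -33.7 u [-33.  45.]
face z 40 2303 slope -0.0088 v at u=2 -33.7 u [-35.  45.]
face z 62 3238 slope -0.0043 v at u=2 -33.51 u [-40.  44.]
rail near [ 2.84230445e-03 -1.49343323e+01]
```

>>> carry_out --increments '[4,0,0,-5.3,0,2,0,0,-5.3,0,0,-4.8,0.8,0,0,0,-4.8,0.8,0,0,0,-4.8,0.8,0,0]'

```text
clock: 40.55
eef_pos: [0.4971, 0.0103, 0.1985]
tool_rot: [0.779, -0.608, 0.094, -0.121]
ft_force: [0.4, 1.5, 0.3]
grip_width: -0.0003
grasp_force: 0.0
```

```bash
cat > strip.py <<'E'
from h import *
print(uvz(st()))
for c in ("wrist","side"):
    p=bot.camera(c);g=cv2.cvtColor(p["pixels"],cv2.COLOR_BGR2GRAY).astype(np.float32);a=.243
    for u in (-24,-5,10,20):
        vs=np.arange(-45,95,1.0)*1e-3; W=np.stack([.5705+u*1e-3*np.cos(a)-vs*np.sin(a),-.0345+u*1e-3*np.sin(a)+vs*np.cos(a),np.full_like(vs,.0846)],1)
        uv=topx(p,W).astype(np.float32); s=cv2.remap(g,uv[:,0].copy().reshape(1,-1),uv[:,1].copy().reshape(1,-1),cv2.INTER_LINEAR)[0]
        z=cv2.remap(p["range_z"],uv[:,0].copy().reshape(1,-1),uv[:,1].copy().reshape(1,-1),cv2.INTER_NEAREST)[0]
        print(c,u,"px/mm",round(float(np.hypot(*(uv[100]-uv[0])))/100,2)); print(" ",s.astype(int).tolist())
E
python3 strip.py
```

```text
40.55 q [-0.029  0.033 -0.378  0.863  0.081 -1.832] tcp [0.4971 0.0103 0.1985] f [0.4 1.5 0.3]
tool x [ 0.242 -0.97   0.   ] z [ 0.294  0.073 -0.953] w -0.0002527072845153356 0.0
[-60.4  61.3 198.5]
wrist -24 px/mm 1.7
  [157, 155, 155, 153, 151, 159, 163, 161, 146, 116, 122, 139, 189, 196, 194, 197, 197, 184, 187, 185, 185, 186, 188, 191, 184, 184, 178, 181, 191, 186, 188, 199, 194, 191, 184, 183, 186, 184, 185, 195, 188, 185, 176, 203, 199, 198, 197, 140, 107, 171, 181, 181, 181, 181, 177, 182, 185, 184, 190, 190, 179, 175, 175, 185, 185, 191, 189, 181, 180, 184, 183, 184, 181, 178, 184, 180, 183, 185, 180, 161, 182, 181, 197, 244, 160, 179, 178, 181, 182, 179, 175, 185, 186, 185, 190, 190, 179, 175, 177, 187, 185, 189, 190, 180, 180, 184, 185, 183, 181, 178, 183, 180, 182, 184, 180, 190, 172, 184, 182, 169, 73, 82, 83, 82, 82, 75, 204, 193, 192, 189, 187, 190, 185, 185, 191, 192, 198, 189, 191, 193]
wrist -5 px/mm 1.67
  [154, 153, 155, 155, 154, 155, 157, 156, 156, 154, 155, 153, 187, 200, 169, 55, 53, 58, 58, 56, 56, 55, 56, 57, 57, 54, 53, 54, 59, 53, 59, 56, 56, 57, 54, 59, 57
[... 3545 characters left out ...]
 162, 136, 110, 95, 81, 67, 61, 62, 65, 67, 67, 67, 67, 67, 66, 65, 64, 64]
side 20 px/mm 0.29
  [134, 133, 133, 132, 131, 131, 130, 130, 128, 124, 119, 113, 106, 95, 83, 69, 55, 49, 44, 38, 32, 34, 35, 37, 38, 38, 39, 40, 41, 40, 39, 38, 36, 37, 38, 39, 39, 45, 51, 58, 65, 84, 103, 122, 143, 150, 156, 162, 164, 147, 132, 114, 99, 83, 68, 54, 42, 41, 40, 39, 39, 39, 38, 37, 38, 38, 39, 40, 39, 38, 38, 38, 39, 42, 44, 48, 60, 73, 84, 96, 110, 122, 137, 141, 136, 131, 125, 113, 98, 82, 68, 67, 66, 64, 62, 62, 63, 63, 63, 63, 63, 63, 63, 63, 62, 62, 61, 61, 61, 65, 74, 83, 96, 121, 146, 173, 193, 204, 214, 224, 212, 188, 164, 139, 120, 99, 77, 65, 64, 63, 62, 62, 63, 65, 66, 66, 67, 68, 68, 69]
```

```bash
cat > pitch.py <<'E'
from h import *
p=bot.camera("wrist");g=cv2.cvtColor(p["pixels"],cv2.COLOR_BGR2GRAY).astype(np.float32);a=.243;vs=np.arange(-45,95,.1)
for lo,hi in ((-18,-10),(-10,0),(0,10),(10,22)):
    acc=[]
    for u in np.arange(lo,hi,.5):
        W=np.stack([.5705+u*1e-3*np.cos(a)-vs*1e-3*np.sin(a),-.0345+u*1e-3*np.sin(a)+vs*1e-3*np.cos(a),np.full_like(vs,.0846)],1)
        uv=topx(p,W).astype(np.float32); acc.append(cv2.remap(g,uv[:,0].copy().reshape(1,-1),uv[:,1].copy().reshape(1,-1),cv2.INTER_LINEAR)[0])
    s=np.median(acc,0)
    t=[round(float(vs[i]),1)*(1 if s[i+1]>s[i] else 1) for i in range(len(s)-1) if (s[i]-110)*(s[i+1]-110)<0]
    i=np.where((vs>-1)&(vs<8))[0]; j=np.where((vs>35)&(vs<44))[0]
    print(lo,"crossings",t); print("  joint1",s[i][::5].astype(int).tolist(),"joint2",s[j][::5].astype(int).tolist())
E
python3 pitch.py
```

```text
-18 crossings [-30.5, -0.7, 2.5, 3.0, 6.6, 35.9, 42.8, 72.0, 74.5]
  joint1 [47, 145, 203, 202, 193, 166, 135, 110, 109, 133, 166, 183, 182, 184, 188, 129, 75, 58] joint2 [62, 68, 118, 219, 252, 249, 242, 205, 141, 160, 223, 240, 246, 250, 250, 181, 93, 76]
-10 crossings [-30.6, -0.7, 2.2, 2.8, 6.7, 36.1, 42.8, 71.8, 74.7, 76.1, 78.2]
  joint1 [76, 141, 204, 200, 189, 164, 124, 105, 112, 127, 176, 183, 181, 183, 184, 147, 61, 58] joint2 [62, 58, 91, 167, 229, 248, 243, 203, 137, 166, 223, 240, 246, 250, 252, 183, 95, 78]
0 crossings [-33.9, -30.6, -0.8, 2.4, 2.6, 2.7, 3.0, 6.6, 36.1, 42.6, 71.7, 74.8, 76.1, 78.2]
  joint1 [67, 170, 203, 201, 187, 157, 121, 109, 109, 133, 171, 183, 181, 183, 188, 137, 72, 56] joint2 [60, 59, 86, 154, 186, 186, 167, 136, 117, 148, 183, 185, 184, 185, 190, 140, 75, 63]
10 crossings [-33.9, -30.7, -0.9, 2.1, 2.8, 6.6, 36.1, 42.7, 71.7, 74.7, 76.0, 78.2]
  joint1 [91, 164, 202, 199, 182, 158, 123, 106, 112, 130, 178, 183, 182, 183, 182, 139, 74, 59] joint2 [63, 61, 90, 163, 186, 182, 167, 138, 124, 150, 181, 184, 183, 185, 181, 139, 76, 63]
```

>>> carry_out --increments '[6,4.4,-0.6,0,0,6,4.4,-0.6,0,0,6,4.4,-0.7,0,0,6,0,0,5,0,6,0,0,5,0]'

```text
clock: 41.32
eef_pos: [0.5789, -0.1099, 0.1095]
tool_rot: [0.778, -0.609, 0.096, -0.121]
ft_force: [0.7, -0.2, -0.6]
grip_width: 0.0605
grasp_force: 0.0
```

>>> carry_out --increments '[6,0,0,4,0,6,0,0,2.5,0,6,0,0,0.8,0,6,0,0,0,0,6,0,0,0,0]'

```text
clock: 41.95
eef_pos: [0.6001, -0.1029, 0.0426]
tool_rot: [0.779, -0.608, 0.097, -0.121]
ft_force: [0.8, 0.0, 1.3]
grip_width: 0.0602
grasp_force: 0.0
```

```bash
python3 -c "
from h import *
print(uvz(st()))"
```

```text
41.95 q [-0.24   0.427 -0.322  0.543  0.141 -2.036] tcp [ 0.6001 -0.1029  0.0426] f [0.8 0.  1.3]
tool x [ 0.242 -0.97   0.003] z [ 0.298  0.071 -0.952] w 0.06021837699976762 0.0
[ 12.1 -73.5  42.6]
```

>>> carry_out --increments '[6,0,0.1,0.5,0,6,0,0.1,0.4,0,6,-1.5,0,0,0,6,-0.9,0,0,0,6,0,0,0,0]'

```text
clock: 42.58
eef_pos: [0.5939, -0.0775, 0.0322]
tool_rot: [0.779, -0.607, 0.096, -0.121]
ft_force: [0.5, -0.5, -0.1]
grip_width: 0.0602
grasp_force: 0.0
```

>>> carry_out --increments '[6,-0.2,0,0,0,6,-0.2,0,0,0,6,-0.2,0,0,0,6,-0.1,0,0,0,6,0,0,0,0]'

```text
clock: 43.2
eef_pos: [0.5934, -0.0741, 0.0325]
tool_rot: [0.778, -0.609, 0.098, -0.12]
ft_force: [1.0, -6.4, -1.4]
grip_width: 0.0598
grasp_force: 0.2
```

```bash
python3 -c "
from h import *
print(uvz(st()))"
```

```text
43.2 q [-0.186  0.421 -0.368  0.496  0.122 -1.983] tcp [ 0.5934 -0.0741  0.0325] f [ 1.  -6.4 -1.4]
tool x [ 0.24  -0.971  0.006] z [ 0.298  0.068 -0.952] w 0.05982575117426398 0.20437865518033504
[ 12.6 -44.   32.5]
```

>>> carry_out --increments '[6,-0.2,0,0,0,6,-0.15,0,0,0,6,0,0,0,0,6,0,0,0,0,6,0,0,0,0]'

```text
clock: 43.82
eef_pos: [0.5933, -0.0743, 0.0326]
tool_rot: [0.777, -0.61, 0.1, -0.118]
ft_force: [3.6, -15.4, -3.6]
grip_width: 0.0597
grasp_force: 1.4
```

```bash
python3 -c "
from h import *
print(uvz(st()))"
```

```text
43.83 q [-0.182  0.419 -0.371  0.492  0.114 -1.977] tcp [ 0.5933 -0.0743  0.0326] f [  3.6 -15.4  -3.6]
tool x [ 0.237 -0.972  0.012] z [ 0.299  0.061 -0.952] w 0.059714071843849116 1.3684452697634697
[ 12.4 -44.1  32.6]
```

A hard stop at the same place with 15 N: it is flush. I'll back away and check once more.

>>> carry_out --increments '[6,0.4,0,0,0,6,2,0,0,0,6,0,0,-5,0,6,0,0,-6,0,4,0,0,-6,0]'

```text
clock: 44.45
eef_pos: [0.5466, -0.1046, 0.1954]
tool_rot: [0.779, -0.608, 0.095, -0.121]
ft_force: [2.5, -0.9, 0.3]
grip_width: 0.0429
grasp_force: 0.0
```

>>> carry_out --increments '[2,-4.4,0.6,0,0,0,-4.4,0.6,0,0,0,-4,0.6,0,0,0,0,0,0,0,0,0,0,0,0]'

```text
clock: 45.08
eef_pos: [0.5001, 0.0155, 0.1887]
tool_rot: [0.779, -0.608, 0.096, -0.121]
ft_force: [0.7, -0.2, -0.2]
grip_width: 0.0005
grasp_force: 0.0
```

```bash
python3 -c "
from h import *
print(uvz(st()))
p=bot.camera('side')
for n in ('amber_bottle','tape_roll','pen','screwdriver'):
    print(n,[towld(p,r['xyz']).round(3) for r in bot.place_of(p,n)[:1]])"; python3 pitch.py
```

```text
45.08 q [-0.015  0.045 -0.394  0.831  0.076 -1.82 ] tcp [0.5001 0.0155 0.1887] f [ 0.7 -0.2 -0.2]
tool x [ 0.243 -0.97   0.003] z [ 0.297  0.072 -0.952] w 0.0005473383368549833 0.0
[-56.1  65.6 188.7]
amber_bottle [array([ 0.438,  0.252, -0.001])]
tape_roll [array([0.578, 0.278, 0.003])]
pen [array([ 0.37 ,  0.125, -0.001])]
screwdriver [array([ 0.597, -0.391,  0.004])]
-18 crossings [-29.6, 0.1, 3.1, 3.3, 6.6, 36.1, 42.8, 72.1, 74.5]
  joint1 [57, 53, 60, 195, 201, 202, 183, 157, 124, 125, 174, 182, 181, 182, 187, 130, 72, 55] joint2 [58, 54, 87, 155, 184, 184, 166, 146, 127, 158, 217, 238, 246, 249, 247, 181, 87, 75]
-10 crossings [-29.8, 0.2, 2.9, 3.0, 6.7, 36.1, 42.7, 71.9, 74.5]
  joint1 [58, 53, 83, 166, 202, 198, 183, 149, 107, 121, 174, 183, 181, 182, 185, 148, 56, 56] joint2 [58, 55, 83, 156, 185, 183, 166, 134, 114, 148, 181, 192, 226, 243, 248, 179, 90, 76]
0 crossings [-33.0, -29.8, 0.0, 3.0, 3.2, 6.6, 36.1, 42.6, 71.8, 74.7, 76.1, 78.1]
  joint1 [58, 49, 99, 176, 201, 200, 177, 151, 114, 129, 171, 182, 181, 183, 187, 128, 73, 57] joint2 [60, 56, 85, 156, 185, 182, 165, 135, 117, 150, 177, 183, 182, 184, 186, 130, 69, 59]
10 crossings [-32.9, -29.9, 0.0, 2.8, 3.0, 6.6, 36.1, 42.6, 71.7, 74.7, 76.1, 78.1]
  joint1 [58, 60, 100, 195, 200, 195, 175, 140, 108, 128, 179, 182, 181, 182, 182, 144, 59, 58] joint2 [62, 59, 87, 158, 186, 181, 166, 137, 120, 153, 179, 183, 182, 184, 182, 134, 67, 61]
```

```bash
python3 -c "
from h import *
print(bot.job_done())"
```

```text
the job is handed in; nothing more can be done
None
```

The module is hooked, clicked home and slid flush against its neighbour: the last wrist picture shows the same 6.6 mm joint as between the fitted modules. The gripper let go of it, and the job was handed in at about 45 s. I did not see the bottle, tape, pen or screwdriver move.

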